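Close up the tile bench while a panel cures

TASK

Close up the tile bench while the glued panel cures: stand every tile from the reddish kiln setter upright in a slot of its own in the white slotted rack, at any time. Lift the clear cover of the case until it stands open, lay the steel straightedge flat on the case floor, flush along the panel's straight front edge and about centred on it, let go of it, and then lower the cover gently, all the way down on its rest, without slamming it. Leave the other things on the bench where they are.

Things in the scene. Friction and masses are not known exactly. Their poses are not given: they have to be found in the camera images.
- case: fixed wooden case, 240 (x) x 270 (y) mm outside, open on top, walls 6 mm thick and 55 mm high, floor 6 mm thick. Origin: centre of its underside. A fixed glued-up tile panel lies on its floor: case x -10 to +105, y -100 to +100 mm, top 20 mm above the bench. The floor from x -114 to -10 mm is free. Its +x side carries the hinge and faces roughly the robot's left
- panel_edge (a point): foot of the panel's straight front edge, at its middle, on the case floor (axes as the case: the edge runs along y, the free floor lies to -x)
- cover (a joint): angle (rad) of the clear hinged cover of the case (240 x 270 mm, 5 mm thick, aluminium border): 0 = fully down on its rest on the case walls, 1.57 = standing upright, 1.65 = its open stop. The friction hinge is stiff: the cover stays at any angle and must be moved all the way by hand (about 5 N at the bar)
- cover_hinge (a point): middle of the cover's hinge line, on the case's +x rim, 55 mm above the bench, axes as the case; the hinge runs along case y
- cover_bar (a point): middle of the cover's red handle bar: a round bar 10 mm in diameter and 130 mm long, parallel to the hinge, 282 mm from it and 3.5 mm above the cover's underside; 42 mm beyond the cover's front edge (37 mm of open gap between bar and edge). It turns easily in the fingers
- straightedge: loose flat steel straightedge, 220 (x) x 30 (y) x 10 (z) mm, 0.3 kg, with a raised black grip rib on top: 90 mm long (x), 14 mm thick (y), from 10 to 42 mm above its underside. Both long edges are true. Origin: centre of its underside; either long edge may be used
- rack: fixed white-painted slotted wooden storage rack, 221 (x) x 76 (y) x 45 (z) mm; five open slots 17 mm wide in x, running along y through its full width, at rack x = -90, -45, 0, 45, 90 mm; slot floor 10 mm above the bench, slots 35 mm deep. Origin: centre of its underside
- setter: fixed reddish kiln setter, 239 (x) x 76 (y) x 35 (z) mm; five slots 15 mm wide, running along y, at x = -100, -50, 0, 50, 100 mm; slot floor 10 mm above the bench, slots 25 mm deep. Origin: centre of its underside
- tile1: loose dark blue glazed tile, 10 (x, thickness) x 60 (y) x 80 (z, upright) mm, 0.11 kg, at the start standing on its short edge in a slot of the setter, or absent. Origin: centre of its lower edge face
- tile2: loose green glazed tile, 10 (x, thickness) x 60 (y) x 80 (z, upright) mm, 0.11 kg, at the start standing on its short edge in a slot of the setter, or absent. Origin: centre of its lower edge face
- tile3: loose white glazed tile, 10 (x, thickness) x 60 (y) x 80 (z, upright) mm, 0.11 kg, at the start standing on its short edge in a slot of the setter, or absent. Origin: centre of its lower edge face
- tile4: loose yellow glazed tile, 10 (x, thickness) x 60 (y) x 80 (z, upright) mm, 0.11 kg, at the start standing on its short edge in a slot of the setter, or absent. Origin: centre of its lower edge face
- tile5: loose grey glazed tile, 10 (x, thickness) x 60 (y) x 80 (z, upright) mm, 0.11 kg, at the start standing on its short edge in a slot of the setter, or absent. Origin: centre of its lower edge face
- glaze_bottle: bystander, loose, to be left alone: white bottle, 60 mm diameter, 120 mm tall; origin: its underside
- tumbler: bystander, loose, to be left alone: blue ceramic tumbler, 68 mm diameter, 110 mm tall; origin: its underside
- bowl: bystander, loose, to be left alone: white bowl, 120 mm diameter, 50 mm tall; origin: its underside
- glaze_pot: bystander, loose, to be left alone: small amber pot, 52 mm diameter, 45 mm tall; origin: its underside
- test_block: bystander, loose, to be left alone: terracotta block 50 x 35 x 22 mm; origin: its underside
- brush: bystander, loose, to be left alone: paint brush lying on the bench; origin: its underside
Mind the look-alikes: they are no part of the job. What is meant by the tile4 is not pink, and is the larger of those in its own colour.

How it is judged (in metres and radians):
On the way, in this order (a step that is already met when the one before it is completed fails the run):
1. the cover is lifted open (at least 1.3 rad) (value of joint cover above 1.3 rad), for 0.2 s.
2. the straightedge lies flush along the panel's front edge, let go, with the cover still open (x of straightedge in the frame of panel_edge between -0.018 and -0.012 m and y of straightedge in the frame of panel_edge between -0.03 and 0.03 m and angle between the x axis of straightedge and the y axis of case, either way round below 0.02 rad and z of straightedge in the frame of panel_edge below 0.003 m and angle between straightedge's own z axis and vertical below 0.05 rad and linear speed of straightedge below 0.02 m/s and contact force between the fingers and straightedge below 0.1 N and value of joint cover above 1 rad), for 0.2 s.
3. the cover is fully down over the flush straightedge (value of joint cover below 0.03 rad and x of straightedge in the frame of panel_edge between -0.018 and -0.012 m and y of straightedge in the frame of panel_edge between -0.03 and 0.03 m and angle between the x axis of straightedge and the y axis of case, either way round below 0.02 rad and z of straightedge in the frame of panel_edge below 0.003 m and angle between straightedge's own z axis and vertical below 0.05 rad and linear speed of straightedge below 0.02 m/s), for 0.2 s.
At the end, for the whole second after the job is handed in: cover below 0.03 rad; straightedge flat on the case floor, within 3 mm of the panel edge, parallel within 0.02 rad, centred within 30 mm; every tile present on the floor of a rack slot, upright within 15 degrees, within 20 mm of the slot's middle; all at rest (all of step 3 and z of tile1 in the frame of rack between 0.005 and 0.016 m and y of tile1 in the frame of rack between -0.02 and 0.02 m and x of tile1 in the frame of rack between -0.105 and 0.105 m and angle between each of tile1, tile2, tile3, tile4, tile5's own z axis and vertical below 0.26 rad and linear speed of each of tile1, tile2, tile3, tile4, tile5 below 0.02 m/s and z of tile2 in the frame of rack between 0.005 and 0.016 m and y of tile2 in the frame of rack between -0.02 and 0.02 m and x of tile2 in the frame of rack between -0.105 and 0.105 m and z of tile3 in the frame of rack between 0.005 and 0.016 m and y of tile3 in the frame of rack between -0.02 and 0.02 m and x of tile3 in the frame of rack between -0.105 and 0.105 m and z of tile4 in the frame of rack between 0.005 and 0.016 m and y of tile4 in the frame of rack between -0.02 and 0.02 m and x of tile4 in the frame of rack between -0.105 and 0.105 m and z of tile5 in the frame of rack between 0.005 and 0.016 m and y of tile5 in the frame of rack between -0.02 and 0.02 m and x of tile5 in the frame of rack between -0.105 and 0.105 m); the robot touches nothing.
It fails at once if the cover is slammed or dropped (faster than 1 rad/s in its last 0.4 rad) (value of joint cover below 0.4 rad and velocity of joint cover below -1 rad/s).
It fails at once if a bystander (bottle, tumbler, bowl, pot, block or brush) is displaced by more than 30 mm (distance of any of glaze_bottle, tumbler, bowl, glaze_pot, test_block, brush from where it was at the start of the episode above 0.03 m).
Of tile1, tile2, tile3, tile4, tile5 only 3 to 5 are there at a start; the rules pass over those that are not, and their reading is None.
At some moment in a run one of straightedge may be knocked a few centimetres aside while the robot is not near it.
It also fails if it takes over 210 s, if anything falls off the work surface, if the arm or the gripper's body presses on something with over 40 N, if the wrist force passes 120 N, or if a joint passes its speed limit or range.

ROBOT

A 7-joint arm with a two-finger parallel gripper is mounted at the origin on the work surface. World frame = base frame: x ahead of the robot, y to its left, z up, the work surface at z = 0. Lengths are in mm, angles in rad, forces in N, time in s.
With the tool pointing down it reaches from about 350 to 900 mm from the base axis. Payload 7.2 kg.
Tool frame: the origin (TCP) lies at the very end of the fingers, on their centre line; the grasp point (between the pads) lies 19 mm behind it; z points along the fingers, x is the direction in which the jaws open and shut, and the axes are right-handed (so a half turn about z gives the same grasp; the last joint's range is limited). The gripper opens to 88 mm and grips with 3 to 60 N. Pads are 20 mm wide; open, the fingers measure 115 mm over their backs; the gripper's body (75 mm by 178 mm) begins 61 mm behind the grasp point.
Start: joints at [1.254, 0.411, -0.013, 1.596, 0.006, 1.134, -0.082], TCP at [153.888, -605.762, 222.653] pointing down, gripper open.
Joint ranges: [-2.95, 2.95], [-0.29, 1.99], [-1.47, 1.44], [0.14, 2.54], [-1.03, 4.17], [0.13, 1.85], [-2.86, 2.86]. Speed limits (rad/s): [2.39, 2.39, 3.01, 3.01, 3.14, 3.14, 3.14].

INTERFACE

Orientations are given as [roll, pitch, yaw] about the fixed x, y, z axes, in that order (R = Rz(yaw) Ry(pitch) Rx(roll)).
In Python, from bench import arm, cams gives the robot as it stands.
- The arm moves only by the tool send_rows, never from a script. Its argument "motion" is a list of rows, each a list of 7 numbers: the finger opening in m, from 0 to 0.0878, then the shift along the world's x, y, z in m, then the turn, a rotation vector about the world's x, y, z in units of 8 degrees (1.0 is 8 degrees). In form: [[fingers, tx, ty, tz, wx, wy, wz], ...]. A call has 1 to 20 rows; each row is the pose to reach, as a shift and turn from the pose commanded when the call began; what a row does not reach only later rows make up. A row lasts 1/8 s, in which the tool goes at most 62.5 mm and 10.7 degrees, less where a joint would pass 70% of its speed; a pose out of reach is approached as far as the arm can. A call with a gripper value outside its range is refused whole. The fingers move at their own pace and stop on an object; "squeeze" is the grip in N (left out, the last holds). Time passes only in rows, so rows that repeat a pose let the fingers close. It gives the time, the measured TCP pose, the force and the opening at its end, in the units of the state.
- arm.get_obs(): the state, without advancing time (a new reading comes with each control period).
- cams.capture(name): name is "scene" or "top" or "wrist"; returns a dict with "img" (480x640x3 uint8, red, green, blue), "vertical_fov" (degrees; the focal length in pixels is half the picture's height over the tangent of half this angle, whatever the lens; pixels are square), "cx", "cy" (the principal point, pixels), "k1" (the pictures are not rectified: a ray, as slopes to the right and down, at radius r is drawn at 1 + k1 r^2 times it, then the intrinsics apply), "eye" and "rotation" of the camera in the world; the wrist camera has in their place "hand_eye" (4x4, takes a point from camera to tool coordinates, whose origin is the TCP and whose axes are the tool frame's). Camera axes: x right, y down, z forward; pixel columns grow to the right and rows downward; lengths in mm; the calibration is good to about 2 mm. A picture is of the moment at which its call begins: read the wrist's pose just before it. There is no depth.
- arm.job_done(): hands the job in, once; it reports no verdict.
Trained networks look in a picture, given as the dict that the camera call returned (one of the last four; its "shot" number tells which), for a name from the list of things; names that differ only in an ending like _2 or _b are one class to them, and where a whole thing is asked for, a point or a joint stands for the part that bears it (a point fixed in the world has none). Each returns a list of dicts, best first, with "confidence" (0 to 1); they miss things now and then, are a little off and sometimes report something else, mostly with a low value. They report only what shows in the picture. A call takes as long as a camera call. They do not tell look-alikes from the thing itself.
- cams.recognise(picture, target): "pixel" ([column, row] in pixels, amid what is visible of it).
The state is a dict: "time": time; "joint_positions": joint angles; "qd": joint speeds; "joint_efforts": joint torques, N m; "ee_pos": TCP position; "tool_rot": TCP orientation; "force": force on the tool from outside, world axes, zero at the start; "wrist_torque": the same for the moment, N m; "grip_width": finger opening in mm.
Only numpy, scipy, OpenCV 4.12 (cv2) and the standard library are available. Lean on these libraries where they do the work, as an engineer would, in place of code of your own. Each camera call takes 0.05 s, during which the arm holds its last target.

## Working session

There is one attempt and no reset: what is moved stays moved. The work goes in short steps, Python scripts to look and compute and a tool call to move; the robot and the scene stay as the last step left them, time stands still between calls to the robot, and variables do not carry over. Pictures are saved under pics/ and viewed, and the job is handed in when it is done.

Besides the shell and the picture viewer there is one more tool, called after ">>>" as name([rows], argument=value, ...), one row to a line, values as JSON. send_rows: Moves the arm, as the interface text tells. Its arguments: {"type":"object","properties":{"motion":{"type":"array","items":{"type":"array","items":{"type":"number"}}},"squeeze":{"type":"number"}},"required":["motion"]}

```bash
ls; mkdir -p pics; python3 - <<'E'
from bench import arm, cams
import cv2
o=arm.get_obs();print(o)
for n in ["scene","top","wrist"]:
    c=cams.capture(n)
    print(n,{k:v for k,v in c.items() if k!='img'})
    cv2.imwrite(f"pics/{n}0.png",c['img'][:,:,::-1])
E
```

```text
pics
{'time': 0.0, 'joint_positions': array([ 1.25378947,  0.41190478, -0.01271594,  1.59703011,  0.00561884,
        1.1342895 , -0.0821887 ]), 'qd': array([2.29254819e-04, 9.30131353e-04, 3.10181340e-05, 1.13120572e-03,
       1.42848918e-03, 6.79173723e-04, 9.84532340e-04]), 'joint_efforts': array([ 2.04152002e-04, -5.87943614e+01,  6.41705878e-01, -2.91073984e+01,
       -5.39038936e-02,  1.82802742e-02,  1.38515929e-04]), 'ee_pos': array([ 153.73787963, -605.28245747,  221.81172553]), 'tool_rot': array([ 3.14146422e+00,  1.59082453e-03, -1.32194213e+00]), 'force': array([0.02774253, 0.1505578 , 0.40894288]), 'wrist_torque': array([ 0.00146098,  0.00968628, -0.00042537]), 'grip_width': 87.67074752845552}
scene {'vertical_fov': 43.721778446579854, 'cx': 313.60544942803904, 'cy': 241.36571403409752, 'k1': -0.07931017522562735, 'eye': array([1084.54944925,  382.10059027,  913.96997721]), 'rotation': array([-2.47275541,  0.00318212,  2.17896571]), 'shot': 1}
top {'vertical_fov': 49.949903992200255, 'cx': 318.38985267273785, 'cy': 231.85850405076883, 'k1': -0.05339400436055397, 'eye': array([ 4.16596895e+02, -6.43416796e-01,  1.20138447e+03]), 'rotation': array([-3.02503888, -0.01662086, -1.55987995]), 'shot': 2}
wrist {'vertical_fov': 69.03997713991953, 'cx': 318.57257979458365, 'cy': 234.27979540085812, 'k1': -0.05150614772818163, 'hand_eye': array([[ 9.99999341e-01,  1.94237841e-04, -1.13178261e-03,
        -1.70846597e-01],
       [ 1.10710841e-04,  9.64691794e-01,  2.63381339e-01,
        -7.11035087e+01],
       [ 1.14298002e-03, -2.63381291e-01,  9.64691137e-01,
        -1.63099251e+02],
       [ 0.00000000e+00,  0.00000000e+00,  0.00000000e+00,
         1.00000000e+00]]), 'shot': 3}
```

View pics/scene0.png

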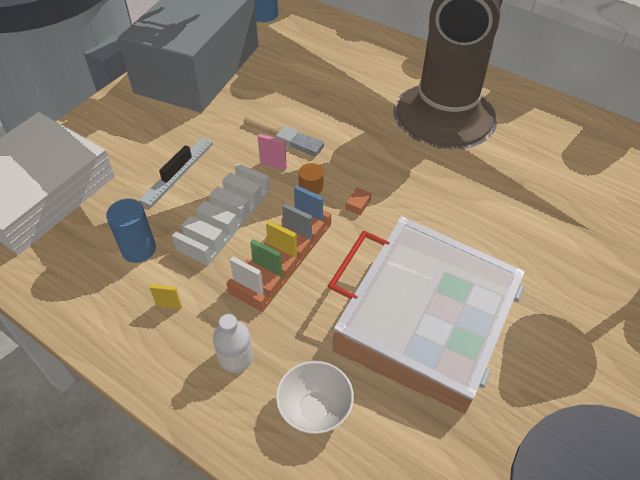

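View pics/top0.png

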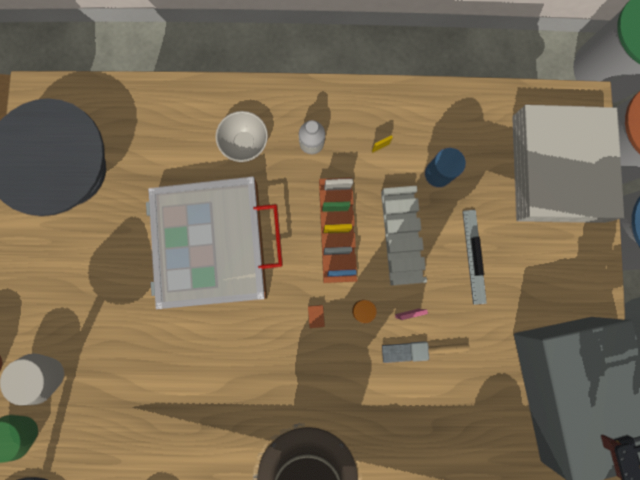

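View pics/wrist0.png

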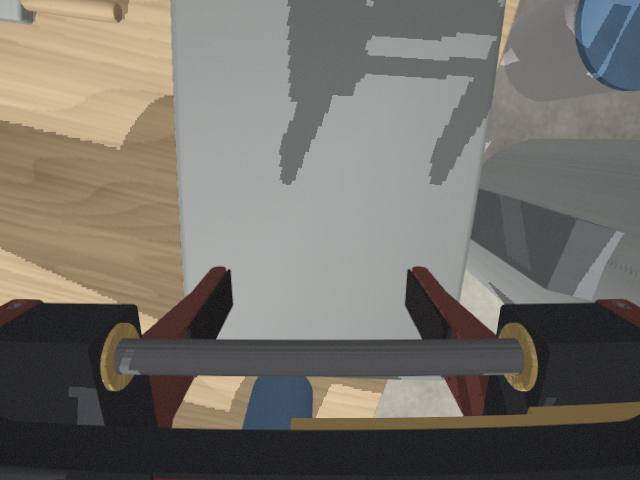

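```bash
cat > h.py <<'E'
import numpy as np, cv2, pickle
from scipy.spatial.transform import Rotation as R
def rpy(a): return R.from_euler('xyz',a).as_matrix()
def K(c):
    f=240/np.tan(np.radians(c['vertical_fov']/2)); return np.array([[f,0,c['cx']],[0,f,c['cy']],[0,0,1.]])
def pose(c,obs=None):
    if 'eye' in c: return rpy(c['rotation']),np.array(c['eye'])
    H=np.array(c['hand_eye']); Rt=rpy(obs['tool_rot']); return Rt@H[:3,:3], Rt@H[:3,3]+obs['ee_pos']
def proj(c,P,obs=None):
    Rc,e=pose(c,obs); P=np.atleast_2d(np.asarray(P,float))
    rv=cv2.Rodrigues(Rc.T)[0]; return cv2.projectPoints(P,rv,-Rc.T@e,K(c),np.array([c['k1'],0,0,0.]))[0][:,0]
def unproj(c,px,z,obs=None):
    Rc,e=pose(c,obs); px=np.atleast_2d(np.asarray(px,float))
    n=cv2.undistortPoints(px[:,None],K(c),np.array([c['k1'],0,0,0.]))[:,0]
    d=np.c_[n,np.ones(len(n))]@Rc.T
    return e+d*((z-e[2])/d[:,2])[:,None]
def save(c,n,obs=None): pickle.dump((c,obs),open(f'pics/{n}.pkl','wb')); cv2.imwrite(f'pics/{n}.png',c['img'][:,:,::-1])
def load(n): return pickle.load(open(f'pics/{n}.pkl','rb'))
def crop(c,n,x0,y0,x1,y1,s,grid=20):
    im=cv2.resize(c['img'][y0:y1,x0:x1,::-1],None,fx=s,fy=s,interpolation=cv2.INTER_CUBIC)
    for x in range((x0+grid-1)//grid*grid,x1,grid):
        cv2.line(im,((x-x0)*s,0),((x-x0)*s,6),(0,0,255),1); cv2.putText(im,str(x),((x-x0)*s+2,10),0,.33,(0,0,255),1)
    for y in range((y0+grid-1)//grid*grid,y1,grid):
        cv2.line(im,(0,(y-y0)*s),(6,(y-y0)*s),(0,0,255),1); cv2.putText(im,str(y),(2,(y-y0)*s-2),0,.33,(0,0,255),1)
    cv2.imwrite(f'pics/{n}.png',im)
E
python3 - <<'E'
from bench import arm, cams
from h import *
o=arm.get_obs()
s=cams.capture('scene');save(s,'s1');t=cams.capture('top');save(t,'t1')
crop(t,'t1a',140,170,300,320,5);crop(t,'t1b',300,170,500,320,4);crop(s,'s1a',130,120,340,310,3);crop(s,'s1b',320,200,530,420,3)
for p in [(340,230),(405,235),(475,258),(207,240)]: print(p,unproj(t,p,0))
for n in ['tile1','tile2','tile3','tile4','tile5','straightedge','rack','setter','case']:
  for c,m in((t,'top'),(s,'scene')):
    print(n,m,[(np.round(d['pixel']),round(d['confidence'],2)) for d in cams.recognise(c,n)][:3])
E
```

```text
(340, 230) [[562.54116228 -69.82985338   0.        ]]
(405, 235) [[ 552.66210766 -223.25176099    0.        ]]
(475, 258) [[ 500.18365173 -389.04313578    0.        ]]
(207, 240) [[534.94746006 241.48359565   0.        ]]
tile1 top [(array([381., 144.]), 0.67), (array([340., 184.]), 0.64), (array([412., 314.]), 0.64)]
tile1 scene [(array([263., 254.]), 0.95), (array([307., 202.]), 0.9), (array([282., 232.]), 0.86)]
tile2 top [(array([381., 144.]), 0.67), (array([340., 184.]), 0.64), (array([412., 314.]), 0.64)]
tile2 scene [(array([263., 254.]), 0.95), (array([307., 202.]), 0.9), (array([282., 232.]), 0.86)]
tile3 top [(array([381., 144.]), 0.67), (array([340., 184.]), 0.64), (array([412., 314.]), 0.64)]
tile3 scene [(array([263., 254.]), 0.95), (array([307., 202.]), 0.9), (array([282., 232.]), 0.86)]
tile4 top [(array([381., 144.]), 0.67), (array([340., 184.]), 0.64), (array([412., 314.]), 0.64)]
tile4 scene [(array([263., 254.]), 0.95), (array([307., 202.]), 0.9), (array([282., 232.]), 0.86)]
tile5 top [(array([381., 144.]), 0.67), (array([340., 184.]), 0.64), (array([412., 314.]), 0.64)]
tile5 scene [(array([263., 254.]), 0.95), (array([307., 202.]), 0.9), (array([282., 232.]), 0.86)]
straightedge top [(array([477., 256.]), 0.85), (array([341., 275.]), 0.33)]
straightedge scene [(array([174., 164.]), 0.63)]
rack top [(array([402., 234.]), 0.82), (array([208., 239.]), 0.68)]
rack scene [(array([222., 212.]), 0.64), (array([294., 138.]), 0.41)]
setter top [(array([337., 238.]), 0.69)]
setter scene [(array([279., 276.]), 0.74)]
case top [(array([208., 243.]), 0.95), (array([209., 245.]), 0.5)]
case scene [(array([427., 313.]), 0.84), (array([173., 165.]), 0.71), (array([222., 215.]), 0.23)]
```

View pics/t1a.png

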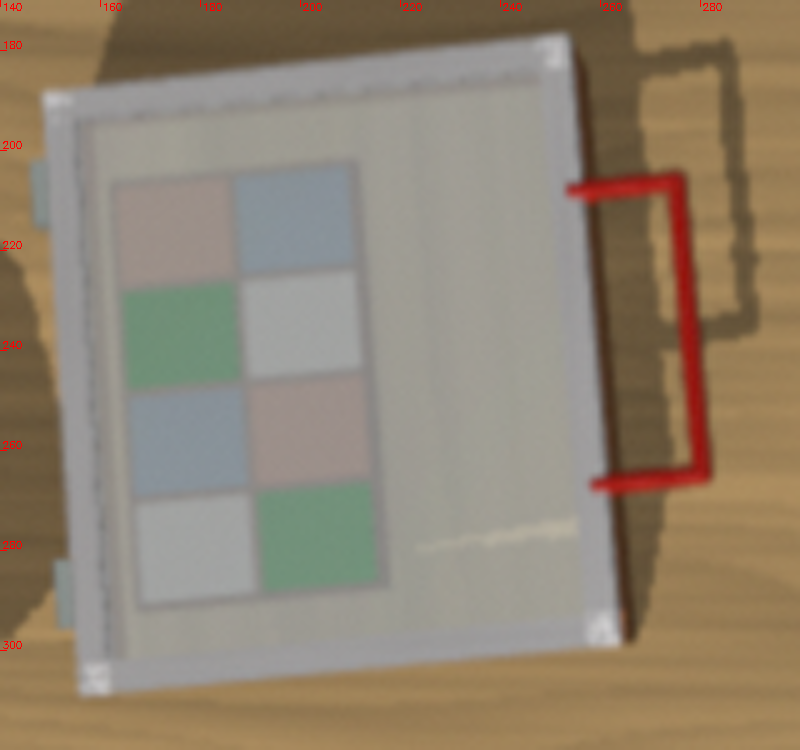

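View pics/t1b.png

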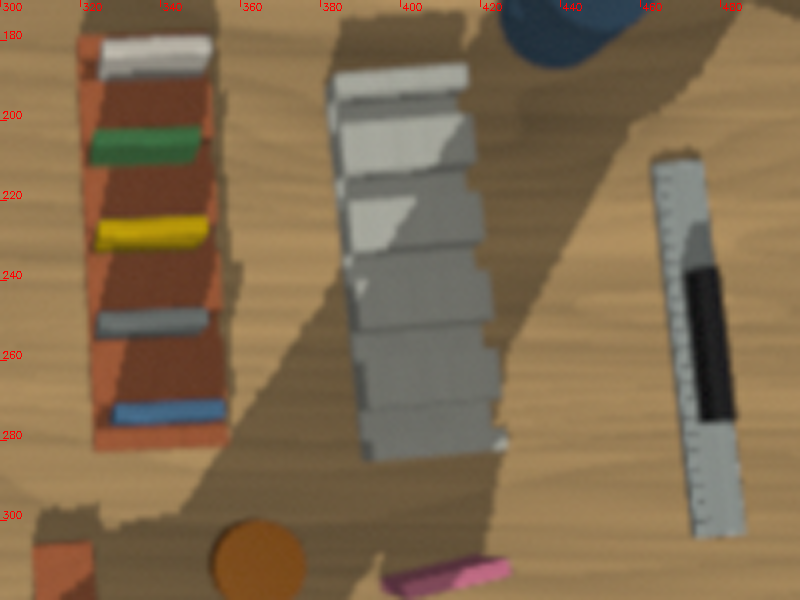

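View pics/s1a.png

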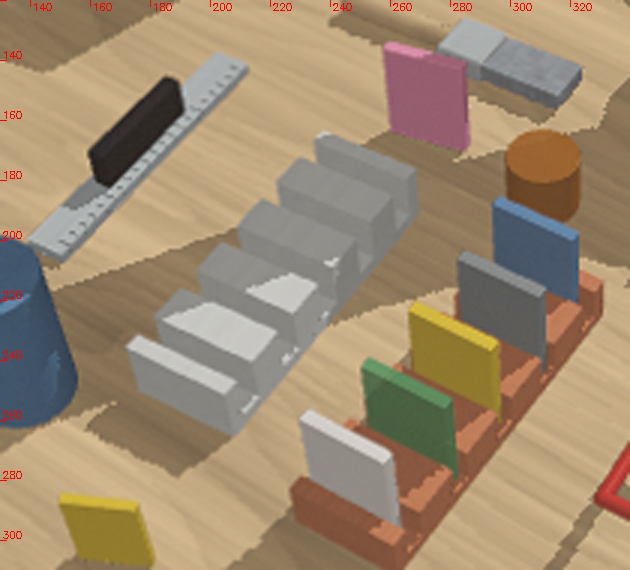

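View pics/s1b.png

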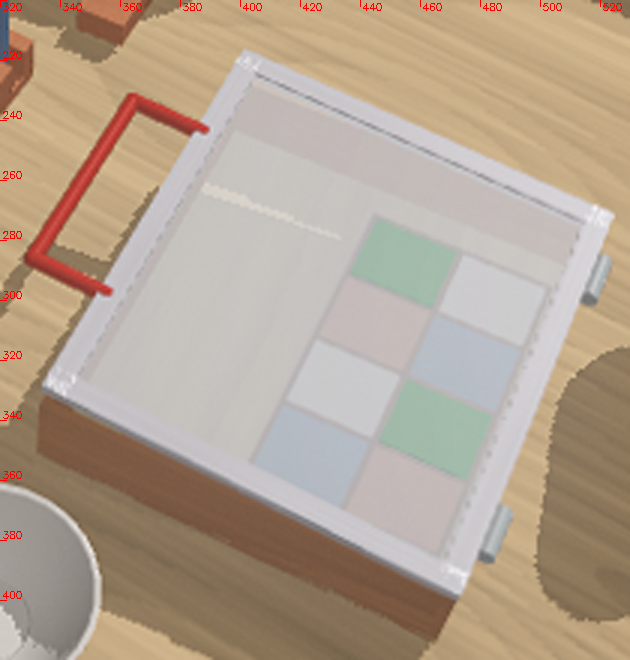

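```bash
cat > fit.py <<'E'
from h import *
from scipy.optimize import least_squares
def fit(obsl,loc,x0):
    """obsl: list of (cam,obs,idx,pixels)"""
    def W(p):
        c,s=np.cos(p[2]),np.sin(p[2]); return np.c_[loc[:,0]*c-loc[:,1]*s+p[0],loc[:,0]*s+loc[:,1]*c+p[1],loc[:,2]]
    def res(p):
        q=p*[1,1,.01]; w=W(q); return np.concatenate([(proj(c,w[i],o)-np.array(px)).ravel() for c,o,i,px in obsl])
    r=least_squares(res,np.array(x0)*[1,1,100],loss='soft_l1'); q=r.x*[1,1,.01]
    return q,np.sqrt(np.mean(r.fun**2)*1)
def rect(a,b,z): return np.array([[a,-b,z],[-a,-b,z],[-a,b,z],[a,b,z]],float)
def W(p,loc):
    loc=np.atleast_2d(np.asarray(loc,float));c,s=np.cos(p[2]),np.sin(p[2]); return np.c_[loc[:,0]*c-loc[:,1]*s+p[0],loc[:,0]*s+loc[:,1]*c+p[1],loc[:,2]]
E
cat > f1.py <<'E'
from fit import *
t,_=load('t1');s,_=load('s1')
I=[0,1,2,3]
cl=rect(120,135,60); 
T=[(148.8,188.4),(254,176.8),(264.4,299),(155.6,309)]; S=[(474.3,399),(334,329.3),(402.3,216.7),(524.3,271)]
for ob in ([(t,None,I,T)],[(s,None,I,S)],[(t,None,I,T),(s,None,I,S)]):
    print('case',fit(ob,cl,[535,240,1.57]))
rl=rect(110.5,38,45)  # rack: x ~ world x ; +a = far
# order: (a,-b) far right, (-a,-b) near right, (-a,b) near left,(a,b) far left
T=[(416.7,185.7),(383.2,188.7)];S=[(173.3,233.3),(208.3,251.7),(269,178.3),(236.7,165)]
for ob in ([(t,None,[0,3],T)],[(s,None,[0,3,2,1],S)],[(t,None,[0,3],T),(s,None,[0,3,2,1],S)]): print('rack',fit(ob,rl,[550,-223,0]))
sl=rect(119.5,38,35)
T=[(320,179.2),(323.7,282.5),(357,280.8)];S=[(230,280),(266.7,298),(331,214.3)]
for ob in ([(t,None,[3,2,1],T)],[(s,None,[0,3,2],S)],[(t,None,[3,2,1],T),(s,None,[0,3,2],S)]): print('setter',fit(ob,sl,[562,-70,0]))
el=rect(110,15,10)
T=[(463,210.8),(475,209.5),(486,303.2),(473.5,304.2)];S=[(140,200),(152,207.3),(212.7,142.7),(201,138.3)]
for ob in ([(t,None,[3,0,1,2],T)],[(s,None,[0,3,2,1],S)],[(t,None,[3,0,1,2],T),(s,None,[0,3,2,1],S)]): print('se',fit(ob,el,[500,-390,0]))
E
python3 f1.py
```

```text
case (array([523.06383826, 232.52232947,   1.67931543]), np.float64(0.6185225054630312))
case (array([518.51918284, 233.73821154,   1.66595979]), np.float64(1.5933077983291943))
case (array([521.36642239, 233.48709956,   1.67455318]), np.float64(1.5720994957621757))
rack (array([ 5.47846875e+02, -2.16015429e+02,  1.05595637e-01]), np.float64(0.26695191944470564))
rack (array([ 5.49011917e+02, -2.09071176e+02,  1.15526175e-01]), np.float64(1.7486127875637094))
rack (array([ 5.47871731e+02, -2.11770551e+02,  9.41143056e-02]), np.float64(1.6685177905087554))
setter (array([ 5.59635187e+02, -6.40194222e+01,  4.65071837e-02]), np.float64(0.3508899281269039))
setter (array([ 5.51576823e+02, -6.16825384e+01,  9.03874185e-02]), np.float64(2.310768096746919))
setter (array([ 5.57090756e+02, -6.18645229e+01,  6.04306017e-02]), np.float64(2.131314302503084))
se (array([ 5.03026411e+02, -3.84466746e+02,  9.34456945e-02]), np.float64(0.14553340044811325))
se (array([ 5.07211343e+02, -3.77351065e+02,  1.15526735e-01]), np.float64(0.8467742137207207))
se (array([ 5.03473859e+02, -3.82178827e+02,  1.07481352e-01]), np.float64(1.2059784889229228))
```

>>> send_rows([
  [0.0878, 0.04, 0.05, 0.08, 1e-09, 0, 1],
  [0.0878, 0.396, 0.515, 0.11, 0, 0, 10],
  [0.0878, 0.396, 0.515, 0.11, 0, 0, 10],
  [0.0878, 0.396, 0.515, 0.11, 0, 0, 10],
  [0.0878, 0.396, 0.515, 0.11, 0, 0, 10],
  [0.0878, 0.396, 0.515, 0.11, 0, 0, 10],
  [0.0878, 0.396, 0.515, 0.11, 0, 0, 10],
  [0.0878, 0.396, 0.515, 0.11, 0, 0, 10],
  [0.0878, 0.396, 0.515, 0.11, 0, 0, 10],
  [0.0878, 0.396, 0.515, 0.11, 0, 0, 10],
  [0.0878, 0.396, 0.515, 0.11, 0, 0, 10],
  [0.0878, 0.396, 0.515, 0.11, 0, 0, 10],
  [0.0878, 0.396, 0.515, 0.11, 0, 0, 10],
  [0.0878, 0.396, 0.515, 0.11, 0, 0, 10],
])

```text
time: 2.9
ee_pos: [549.2, -92.4, 332.5]
tool_rot: [3.141, 0.001, 0.072]
force: [0.1, -0.4, 0.4]
grip_width: 87.5
```

```bash
cat > look.py <<'E'
import sys
from bench import arm, cams
from h import *
n=sys.argv[1]
o=arm.get_obs(); c=cams.capture('wrist'); save(c,n,o)
print(o['time'],o['ee_pos'],o['tool_rot'],o['qd'].max(),o['force'],o['grip_width'])
im=cv2.resize(c['img'][:,:,::-1],(800,600),interpolation=cv2.INTER_CUBIC)
for v in range(0,640,40): cv2.putText(im,str(v),(int(v*1.25),10),0,.33,(0,0,255),1); cv2.line(im,(int(v*1.25),0),(int(v*1.25),5),(0,0,255),1)
for v in range(40,480,40): cv2.putText(im,str(v),(2,int(v*1.25)),0,.33,(0,0,255),1)
cv2.imwrite(f'pics/{n}_v.png',im)
E
python3 look.py w1
```

```text
2.9 [549.24513586 -92.3760953  332.53725822] [3.14087094e+00 5.00234857e-04 7.19303849e-02] 0.005499144012876468 [ 0.05290269 -0.39439738  0.42552174] 87.52448156400041
```

View pics/w1_v.png

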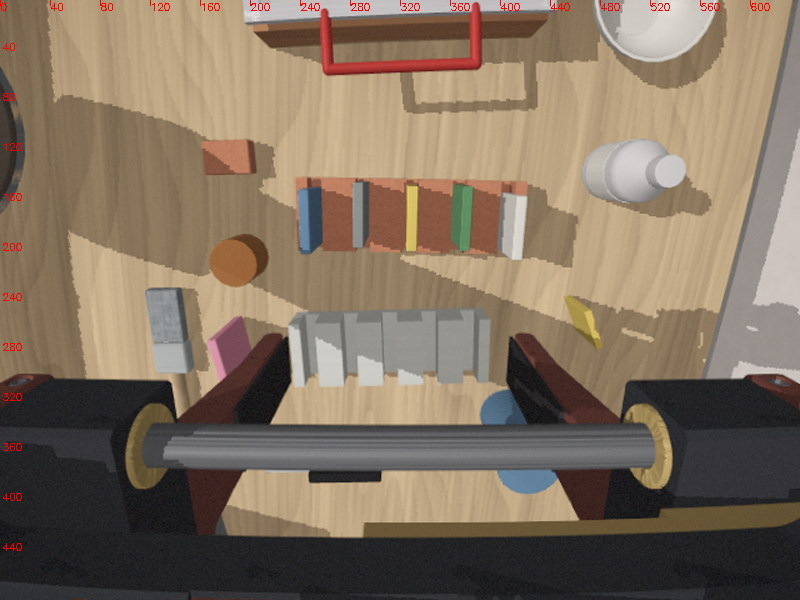

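```bash
cat > ov.py <<'E'
from fit import *
def draw(n,out,items,x0,y0,x1,y1,sc):
    c,o=load(n); im=cv2.resize(c['img'][y0:y1,x0:x1,::-1],None,fx=sc,fy=sc,interpolation=cv2.INTER_CUBIC)
    for P,col in items:
        p=(proj(c,P,o)-[x0,y0]+.5)*sc
        cv2.polylines(im,[np.round(p).astype(int)],True,col,1)
    for x in range((x0+19)//20*20,x1,20): cv2.putText(im,str(x),((x-x0)*sc,10),0,.33,(255,0,255),1);cv2.line(im,((x-x0)*sc,0),((x-x0)*sc,5),(255,0,255),1)
    for y in range((y0+19)//20*20,y1,20): cv2.putText(im,str(y),(0,(y-y0)*sc),0,.33,(255,0,255),1)
    cv2.imwrite(f'pics/{out}.png',im)
def slots(p,xs,w,z,col,hw=38):
    return [(W(p,[[x-w/2,-hw,z],[x+w/2,-hw,z],[x+w/2,hw,z],[x-w/2,hw,z]]),col) for x in xs]
RX=[-90,-45,0,45,90];SX=[-100,-50,0,50,100]
E
python3 - <<'E'
from ov import *
rack=[547.8,-212.5,.0975];setr=[557.5,-62.3,.0604]
it=slots(rack,RX,17,45,(0,255,0))+[(W(rack,rect(110.5,38,45)),(0,0,255))]+slots(setr,SX,15,35,(0,255,0))+[(W(setr,rect(119.5,38,35)),(255,0,0))]
draw('w1','w1o',it,220,130,440,320,3)
draw('t1','t1o',it,300,170,440,300,5)
E
```

```text
(no output)
```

View pics/w1o.png

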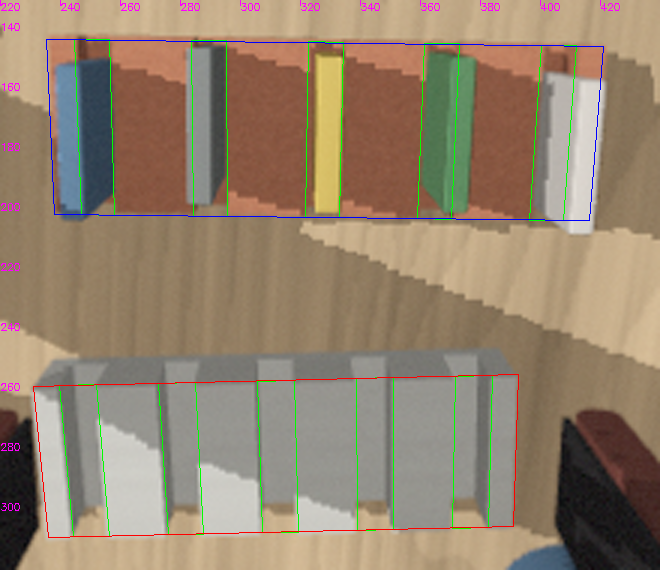

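View pics/t1o.png

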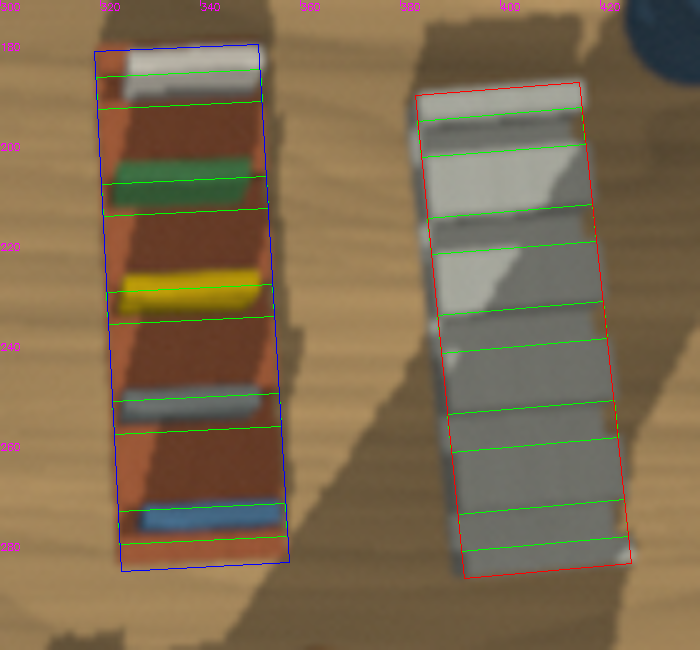

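```bash
python3 - <<'E'
from fit import *
w,o=load('w1');t,_=load('t1')
n=['blue','grey','yellow','green','white']
a=unproj(w,[(243.3,175.7),(286.3,172),(329.3,174.7),(373.3,174.7),(415.3,181.7)],90,o)
b=unproj(t,[(342.2,272.8),(338.2,249.5),(338.4,226.6),(336.8,204.4),(339.2,181.6)],90)
for i in range(5): print(n[i],a[i].round(1),b[i].round(1))
from ov import SX
for y in(.045,.06):print(W([557.5,-62.3,y],[[x,0,0] for x in SX]).round(1))
E
```

```text
blue [459.1 -67.1  90. ] [458.8 -70.   90. ]
grey [508.6 -59.4  90. ] [509. -61.  90.]
yellow [558.2 -59.   90. ] [559.  -61.1  90. ]
green [608.9 -55.2  90. ] [607.9 -57.3  90. ]
white [658.6 -59.6  90. ] [658.8 -62.3  90. ]
[[457.6 -66.8   0. ]
 [507.6 -64.5   0. ]
 [557.5 -62.3   0. ]
 [607.4 -60.1   0. ]
 [657.4 -57.8   0. ]]
[[457.7 -68.3   0. ]
 [507.6 -65.3   0. ]
 [557.5 -62.3   0. ]
 [607.4 -59.3   0. ]
 [657.3 -56.3   0. ]]
```

>>> send_rows([
  [0.032, 0.009, 0.032, -0.06, 0, 0, -0.1],
  [0.032, 0.009, 0.032, -0.12, 0, 0, -0.1],
  [0.032, 0.009, 0.032, -0.17, 0, 0, -0.1],
  [0.032, 0.009, 0.032, -0.22, 0, 0, -0.1],
  [0.032, 0.009, 0.032, -0.25, 0, 0, -0.1],
  [0.032, 0.009, 0.032, -0.27, 0, 0, -0.1],
  [0.032, 0.009, 0.032, -0.27, 0, 0, -0.1],
  [0.032, 0.009, 0.032, -0.27, 0, 0, -0.1],
], squeeze=20)

```text
time: 3.95
ee_pos: [559.4, -59.4, 63.6]
tool_rot: [3.141, -0.001, 0.059]
force: [0.3, 0.1, -0.1]
grip_width: 31.8
```

```bash
python3 look.py w2
```

```text
3.95 [559.35682627 -59.37134024  63.5975663 ] [ 3.14127725e+00 -1.16710067e-03  5.93098463e-02] 0.0020718093145076478 [ 0.28734004  0.14332299 -0.11456616] 31.790219631103373
```

View pics/w2_v.png

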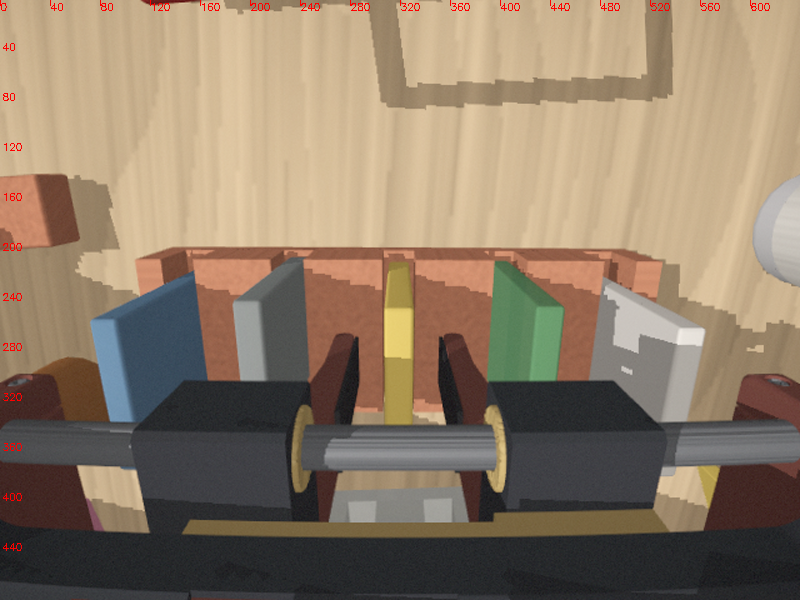

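>>> send_rows([
  [0.0, 0, 0, 0, 0, 0, 0],
  [0.0, 0, 0, 0, 0, 0, 0],
  [0.0, 0, 0, 0, 0, 0, 0],
  [0.0, 0, 0, 0.035, 0, 0, 0],
  [0.0, 0, 0, 0.07, 0, 0, 0],
  [0.0, -0.004, -0.05, 0.07, 0, 0, 0.1],
  [0.0, -0.008, -0.1, 0.07, 0, 0, 0.2],
  [0.0, -0.0115, -0.153, 0.07, 0, 0, 0.28],
  [0.0, -0.0115, -0.153, 0.06, 0, 0, 0.28],
  [0.0, -0.0115, -0.153, 0.045, 0, 0, 0.28],
  [0.0, -0.0115, -0.153, 0.04, 0, 0, 0.28],
  [0.0, -0.0115, -0.153, 0.04, 0, 0, 0.28],
], squeeze=20)

```text
time: 5.5
ee_pos: [547.4, -210.2, 102.1]
tool_rot: [-3.141, 0.001, 0.102]
force: [0.3, -0.4, -0.4]
grip_width: 9.7
```

```bash
python3 look.py w3
```

```text
5.5 [ 547.3555878  -210.21618717  102.09470854] [-3.14068535e+00  8.57983728e-04  1.01617835e-01] 0.005440382758496717 [ 0.2618422  -0.40097058 -0.41617702] 9.652932279947432
```

View pics/w3_v.png

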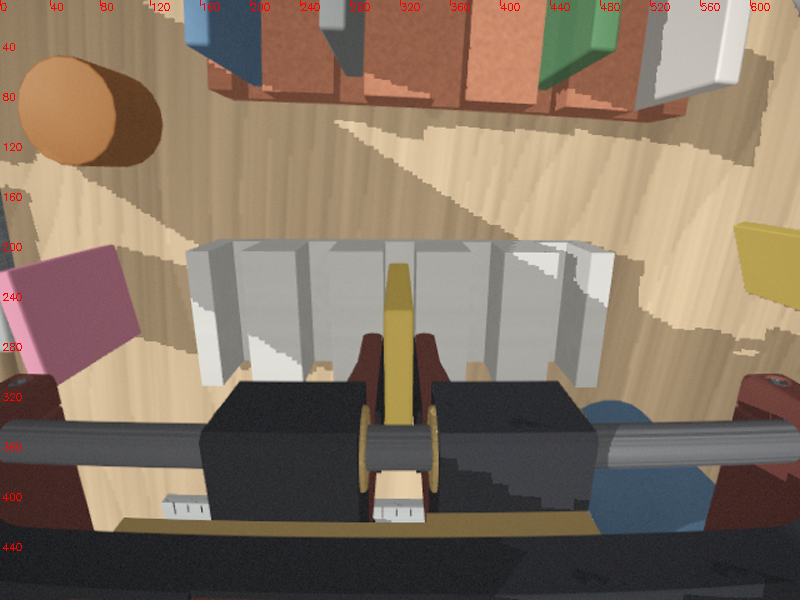

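>>> send_rows([
  [0.0, 0, 0, -0.015, 0, 0, 0],
  [0.0, 0, 0, -0.03, 0, 0, 0],
  [0.0, 0, 0, -0.039, 0, 0, 0],
  [0.0, 0, 0, -0.039, 0, 0, 0],
  [0.026, 0, 0, -0.038, 0, 0, 0],
  [0.026, 0, 0, -0.038, 0, 0, 0],
  [0.026, 0, 0, 0.0, 0, 0, 0],
  [0.026, 0, 0, 0.045, 0, 0, 0],
  [0.026, 0, 0, 0.045, 0, 0, 0],
], squeeze=20)

```text
time: 6.68
ee_pos: [549.7, -212.3, 151.4]
tool_rot: [3.139, -0.006, 0.099]
force: [0.6, -0.6, -0.6]
grip_width: 26.0
```

```bash
python3 look.py w4
```

```text
6.675 [ 549.67344883 -212.26356793  151.38592943] [ 3.13857918 -0.00598444  0.09917476] 0.057564815358746614 [ 0.60463788 -0.57661233 -0.63523795] 25.9881942790553
```

View pics/w4_v.png

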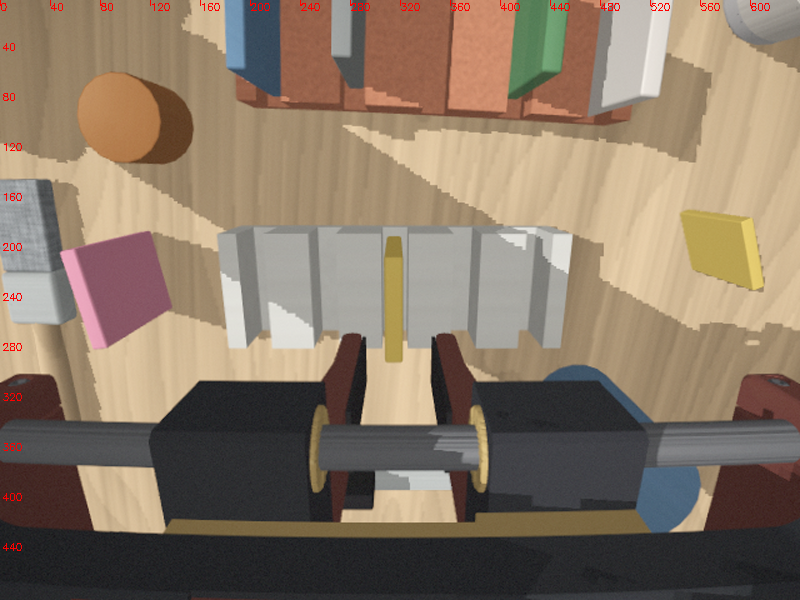

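>>> send_rows([
  [0.032, 0.04, 0.05, 0, 0, 0, -0.1],
  [0.032, 0.08, 0.1, 0, 0, 0, -0.2],
  [0.032, 0.111, 0.145, 0, 0, 0, -0.3],
  [0.032, 0.111, 0.151, -0.03, 0, 0, -0.3],
  [0.032, 0.111, 0.151, -0.07, 0, 0, -0.3],
  [0.032, 0.111, 0.151, -0.085, 0, 0, -0.3],
  [0.032, 0.111, 0.151, -0.085, 0, 0, -0.3],
  [0.0, 0.111, 0.151, -0.085, 0, 0, -0.3],
  [0.0, 0.111, 0.151, -0.085, 0, 0, -0.3],
  [0.0, 0.111, 0.151, -0.085, 0, 0, -0.3],
  [0.0, 0.111, 0.151, -0.05, 0, 0, -0.3],
  [0.0, 0.111, 0.151, -0.015, 0, 0, -0.3],
  [0.0, 0.104, 0.1, -0.015, 0, 0, -0.2],
  [0.0, 0.097, 0.05, -0.015, 0, 0, -0.1],
  [0.0, 0.09, 0.008, -0.015, 0, 0, 0],
  [0.0, 0.09, 0.008, -0.03, 0, 0, 0],
  [0.0, 0.09, 0.008, -0.045, 0, 0, 0],
  [0.0, 0.09, 0.008, -0.045, 0, 0, 0],
], squeeze=20)

```text
time: 8.98
ee_pos: [636.6, -201.6, 100.9]
tool_rot: [-3.14, 0.002, 0.102]
force: [-0.8, 0.9, -0.6]
grip_width: 10.0
```

```bash
python3 look.py w5
```

```text
8.975 [ 636.64601425 -201.56514281  100.9394513 ] [-3.13959415e+00  2.47809739e-03  1.01824497e-01] 0.015064489654238684 [-0.80342142  0.89786267 -0.58768019] 9.983389472651979
```

View pics/w5_v.png

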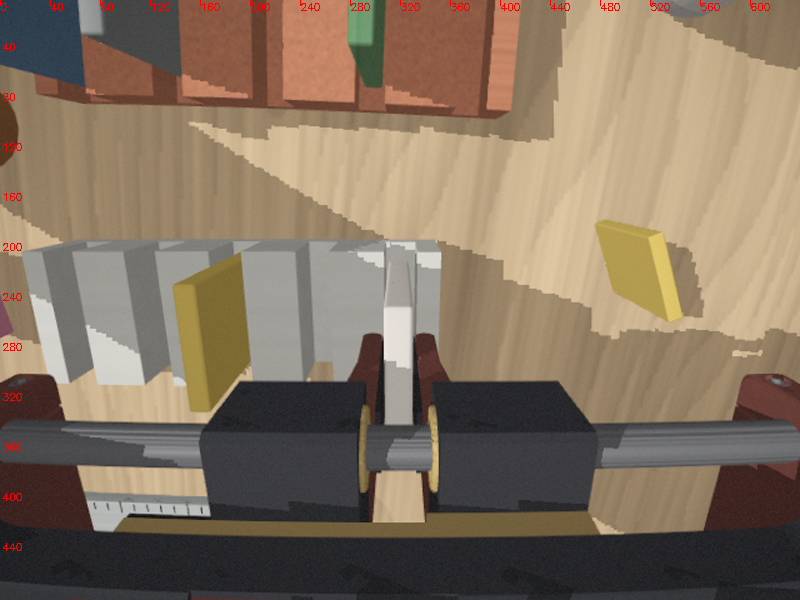

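>>> send_rows([
  [0.0, 0, 0, -0.015, 0, 0, 0],
  [0.0, 0, 0, -0.03, 0, 0, 0],
  [0.0, 0, 0, -0.039, 0, 0, 0],
  [0.0, 0, 0, -0.039, 0, 0, 0],
  [0.026, 0, 0, -0.038, 0, 0, 0],
  [0.026, 0, 0, -0.038, 0, 0, 0],
  [0.026, 0, 0, 0.0, 0, 0, 0],
  [0.026, 0, 0, 0.045, 0, 0, 0],
  [0.032, -0.01, 0.05, 0.045, 0, 0, -0.1],
  [0.032, -0.02, 0.1, 0.045, 0, 0, -0.2],
  [0.032, -0.029, 0.148, 0.04, 0, 0, -0.3],
  [0.032, -0.029, 0.148, 0.0, 0, 0, -0.3],
  [0.032, -0.029, 0.148, -0.04, 0, 0, -0.3],
  [0.032, -0.029, 0.148, -0.04, 0, 0, -0.3],
  [0.0, -0.029, 0.148, -0.04, 0, 0, -0.3],
  [0.0, -0.029, 0.148, -0.04, 0, 0, -0.3],
  [0.0, -0.029, 0.148, -0.04, 0, 0, -0.3],
  [0.0, -0.029, 0.148, -0.005, 0, 0, -0.3],
  [0.0, -0.029, 0.148, 0.03, 0, 0, -0.3],
], squeeze=20)

```text
time: 11.4
ee_pos: [608.2, -55.8, 133.7]
tool_rot: [-3.141, 0.0, 0.058]
force: [0.7, -0.1, -0.8]
grip_width: 10.2
```

>>> send_rows([
  [0.0, -0.005, -0.05, 0, 0, 0, 0.1],
  [0.0, -0.01, -0.1, 0, 0, 0, 0.2],
  [0.0, -0.016, -0.152, 0, 0, 0, 0.3],
  [0.0, -0.016, -0.152, -0.015, 0, 0, 0.3],
  [0.0, -0.016, -0.152, -0.03, 0, 0, 0.3],
  [0.0, -0.016, -0.152, -0.03, 0, 0, 0.3],
], squeeze=20)

```text
time: 12.15
ee_pos: [591.7, -205.6, 101.2]
tool_rot: [-3.14, 0.002, 0.102]
force: [0.1, 0.3, -0.8]
grip_width: 10.1
```

```bash
python3 look.py w6
```

```text
12.15 [ 591.7224817  -205.63312556  101.21654707] [-3.13968693e+00  2.13915242e-03  1.01818859e-01] 0.013963225767092788 [ 0.06937295  0.29995803 -0.75199456] 10.05170813181485
```

View pics/w6_v.png

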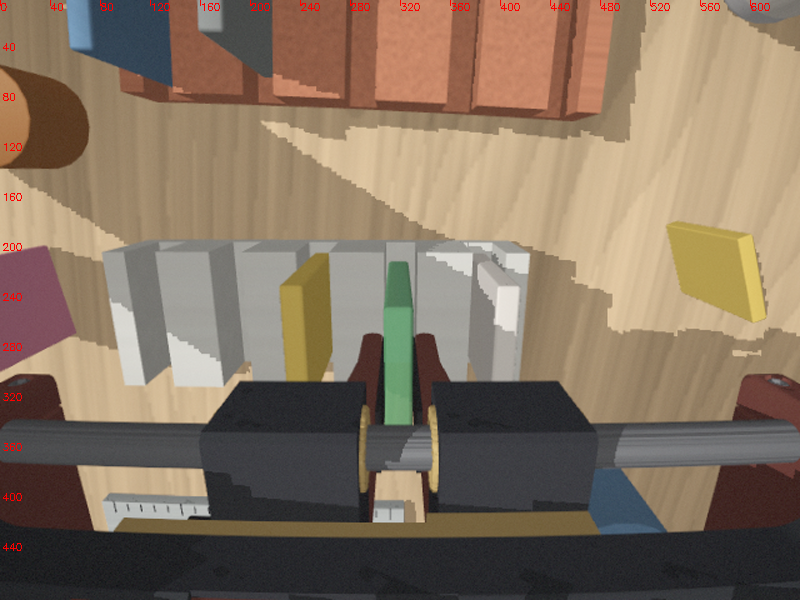

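>>> send_rows([
  [0.0, 0, 0, -0.015, 0, 0, 0],
  [0.0, 0, 0, -0.03, 0, 0, 0],
  [0.0, 0, 0, -0.039, 0, 0, 0],
  [0.0, 0, 0, -0.039, 0, 0, 0],
  [0.026, 0, 0, -0.038, 0, 0, 0],
  [0.026, 0, 0, -0.038, 0, 0, 0],
  [0.026, 0, 0, 0.0, 0, 0, 0],
  [0.026, 0, 0, 0.045, 0, 0, 0],
  [0.032, -0.028, 0.049, 0.045, 0, 0, -0.1],
  [0.032, -0.056, 0.098, 0.045, 0, 0, -0.2],
  [0.032, -0.0835, 0.148, 0.04, 0, 0, -0.3],
  [0.032, -0.0835, 0.148, 0.0, 0, 0, -0.3],
  [0.032, -0.0835, 0.148, -0.04, 0, 0, -0.3],
  [0.032, -0.0835, 0.148, -0.04, 0, 0, -0.3],
  [0.0, -0.0835, 0.148, -0.04, 0, 0, -0.3],
  [0.0, -0.0835, 0.148, -0.04, 0, 0, -0.3],
  [0.0, -0.0835, 0.148, -0.04, 0, 0, -0.3],
  [0.0, -0.0835, 0.148, -0.005, 0, 0, -0.3],
  [0.0, -0.0835, 0.148, 0.03, 0, 0, -0.3],
], squeeze=20)

```text
time: 14.58
ee_pos: [508.6, -59.8, 133.7]
tool_rot: [-3.141, 0.0, 0.058]
force: [0.7, 0.6, -1.6]
grip_width: 9.6
```

>>> send_rows([
  [0.0, -0.002, -0.05, 0, 0, 0, 0.1],
  [0.0, -0.004, -0.1, 0, 0, 0, 0.2],
  [0.0, -0.006, -0.157, 0, 0, 0, 0.3],
  [0.0, -0.006, -0.157, -0.015, 0, 0, 0.3],
  [0.0, -0.006, -0.157, -0.03, 0, 0, 0.3],
  [0.0, -0.006, -0.157, -0.03, 0, 0, 0.3],
], squeeze=20)

```text
time: 15.32
ee_pos: [502.2, -214.8, 101.4]
tool_rot: [-3.14, 0.002, 0.102]
force: [0.0, 0.5, -0.7]
grip_width: 9.9
```

```bash
python3 look.py w7
```

```text
15.325 [ 502.18640502 -214.75264057  101.41509232] [-3.13969398e+00  2.02644371e-03  1.01814979e-01] 0.016562102379978426 [ 0.0200626   0.46367537 -0.68283475] 9.888395960623475
```

View pics/w7_v.png

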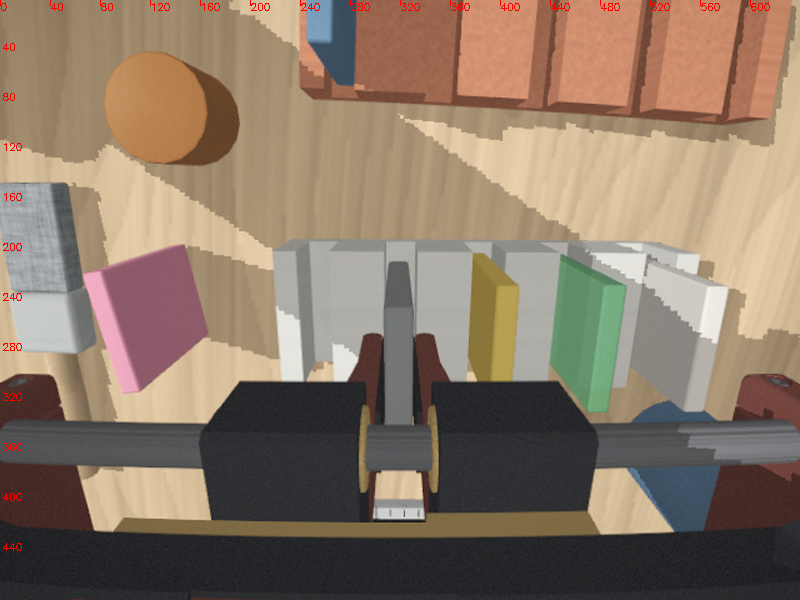

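>>> send_rows([
  [0.0, 0, 0, -0.015, 0, 0, 0],
  [0.0, 0, 0, -0.03, 0, 0, 0],
  [0.0, 0, 0, -0.039, 0, 0, 0],
  [0.0, 0, 0, -0.039, 0, 0, 0],
  [0.026, 0, 0, -0.038, 0, 0, 0],
  [0.026, 0, 0, -0.038, 0, 0, 0],
  [0.026, 0, 0, 0.0, 0, 0, 0],
  [0.026, 0, 0, 0.045, 0, 0, 0],
  [0.032, -0.015, 0.049, 0.045, 0, 0, -0.1],
  [0.032, -0.03, 0.098, 0.045, 0, 0, -0.2],
  [0.032, -0.044, 0.149, 0.04, 0, 0, -0.3],
  [0.032, -0.044, 0.149, 0.0, 0, 0, -0.3],
  [0.032, -0.044, 0.149, -0.04, 0, 0, -0.3],
  [0.032, -0.044, 0.149, -0.04, 0, 0, -0.3],
  [0.0, -0.044, 0.149, -0.04, 0, 0, -0.3],
  [0.0, -0.044, 0.149, -0.04, 0, 0, -0.3],
  [0.0, -0.044, 0.149, -0.04, 0, 0, -0.3],
  [0.0, -0.044, 0.149, -0.005, 0, 0, -0.3],
  [0.0, -0.044, 0.149, 0.03, 0, 0, -0.3],
], squeeze=20)

```text
time: 17.75
ee_pos: [458.6, -67.7, 133.8]
tool_rot: [-3.141, 0.0, 0.058]
force: [0.7, -0.4, -0.6]
grip_width: 9.7
```

>>> send_rows([
  [0.0, 0, -0.05, 0, 0, 0, 0.1],
  [0.0, -0.001, -0.1, 0, 0, 0, 0.2],
  [0.0, -0.001, -0.153, 0, 0, 0, 0.3],
  [0.0, -0.001, -0.153, -0.015, 0, 0, 0.3],
  [0.0, -0.001, -0.153, -0.03, 0, 0, 0.3],
  [0.0, -0.001, -0.153, -0.03, 0, 0, 0.3],
], squeeze=20)

```text
time: 18.5
ee_pos: [457.1, -218.8, 101.4]
tool_rot: [-3.14, 0.002, 0.102]
force: [1.6, -0.4, -1.1]
grip_width: 9.6
```

```bash
python3 look.py w8
```

```text
18.5 [ 457.110591   -218.81451073  101.44061346] [-3.13960810e+00  2.08913614e-03  1.01724403e-01] 0.016916483249551 [ 1.56456804 -0.40501136 -1.05317912] 9.571577483900514
```

View pics/w8_v.png

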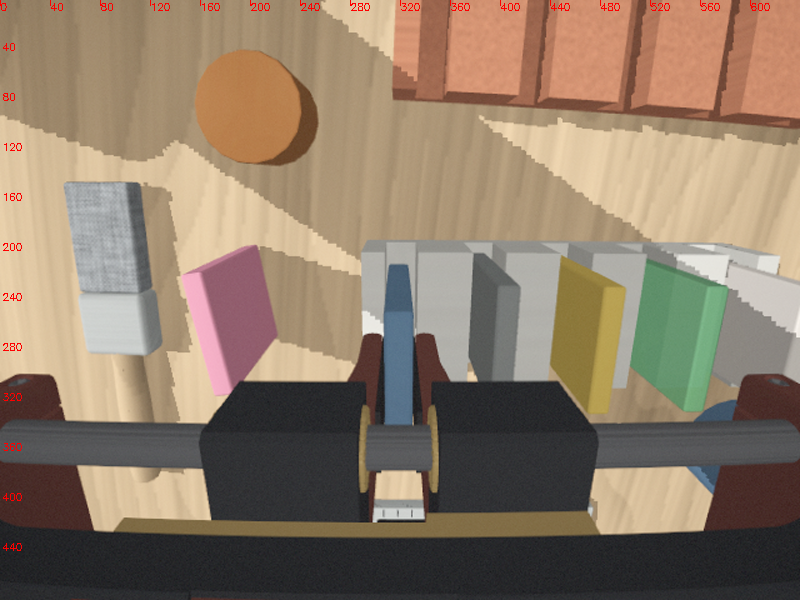

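>>> send_rows([
  [0.0, 0, 0, -0.015, 0, 0, 0],
  [0.0, 0, 0, -0.03, 0, 0, 0],
  [0.0, 0, 0, -0.039, 0, 0, 0],
  [0.0, 0, 0, -0.039, 0, 0, 0],
  [0.026, 0, 0, -0.038, 0, 0, 0],
  [0.026, 0, 0, -0.038, 0, 0, 0],
  [0.026, 0, 0, 0.0, 0, 0, 0],
  [0.026, 0, 0, 0.06, 0, 0, 0],
  [0.05, 0.04, 0.03, 0.1, 0, 0, 0],
  [0.05, 0.08, 0.05, 0.15, 0, 0, 0],
  [0.05, 0.09, 0.06, 0.19, 0, 0, 0],
  [0.05, 0.09, 0.06, 0.19, 0, 0, 0],
], squeeze=20)

```text
time: 20.05
ee_pos: [550.6, -159.1, 296.2]
tool_rot: [3.14, -0.006, 0.102]
force: [0.6, 0.4, -0.2]
grip_width: 50.1
```

```bash
python3 look.py w9
```

```text
20.05 [ 550.55194301 -159.11913129  296.22477518] [ 3.13996228 -0.00635851  0.10192714] 0.09277657749714283 [ 0.5930967   0.42879333 -0.17133244] 50.121225047052995
```

View pics/w9_v.png

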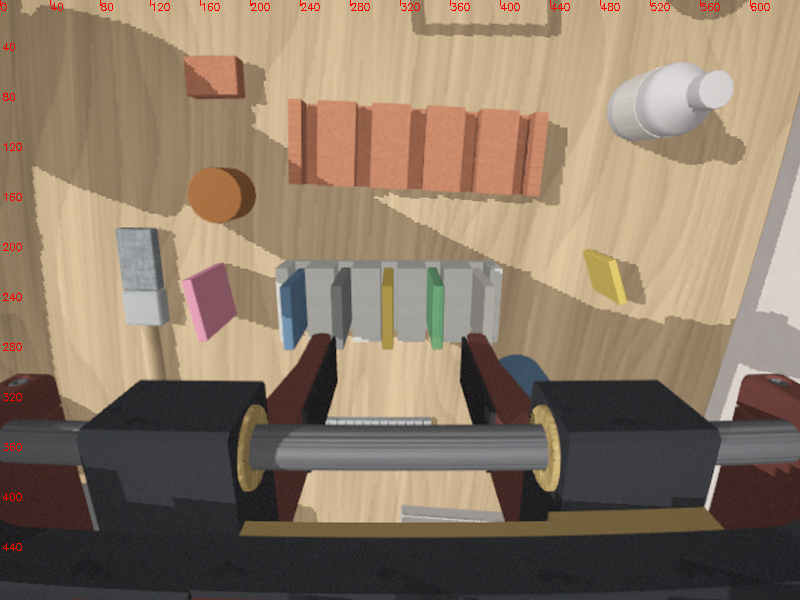

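>>> send_rows([
  [0.05, -0.068, 0.31, 0.03, 0, 0, -11.2],
  [0.05, -0.068, 0.31, 0.03, 0, 0, -11.2],
  [0.05, -0.068, 0.31, 0.03, 0, 0, -11.2],
  [0.05, -0.068, 0.31, 0.03, 0, 0, -11.2],
  [0.05, -0.068, 0.31, 0.03, 0, 0, -11.2],
  [0.05, -0.068, 0.31, 0.03, 0, 0, -11.2],
  [0.05, -0.068, 0.31, 0.03, 0, 0, -11.2],
  [0.05, -0.068, 0.31, 0.03, 0, 0, -11.2],
  [0.05, -0.068, 0.31, 0.03, 0, 0, -11.2],
  [0.05, -0.068, 0.31, 0.03, 0, 0, -11.2],
  [0.05, -0.068, 0.31, 0.03, 0, 0, -11.2],
  [0.05, -0.068, 0.31, 0.03, 0, 0, -11.2],
])

```text
time: 21.6
ee_pos: [479.8, 148.9, 322.3]
tool_rot: [3.141, -0.0, -1.463]
force: [-0.5, 0.1, 0.2]
grip_width: 49.8
```

```bash
python3 look.py w10; python3 - <<'E'
from bench import arm,cams
from ov import *
t=cams.capture('top');save(t,'t2')
print(arm.get_obs()['joint_positions'])
p=[522.5,233,1.6765]
it=[(W(p,rect(120,135,60)),(0,255,0)),(W(p,[[-162,-65,58.5],[-162,65,58.5]]),(255,0,0))]
draw('w10','w10o',it,0,0,640,480,1)
E
```

```text
21.6 [479.78383869 148.94141112 322.34355942] [ 3.14113055e+00 -1.22288136e-04 -1.46328316e+00] 0.0006436154926110239 [-0.4919378   0.084281    0.24312054] 49.79730096945974
[ 0.13057544  0.17673356 -0.6058241   1.70811159  0.10443152  1.28930258
 -1.96083861]
```

View pics/w10_v.png

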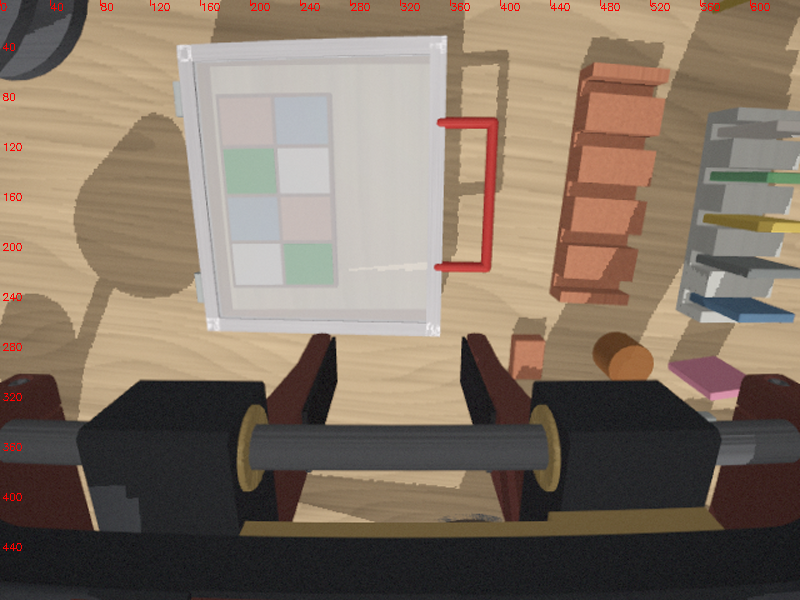

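View pics/t2.png

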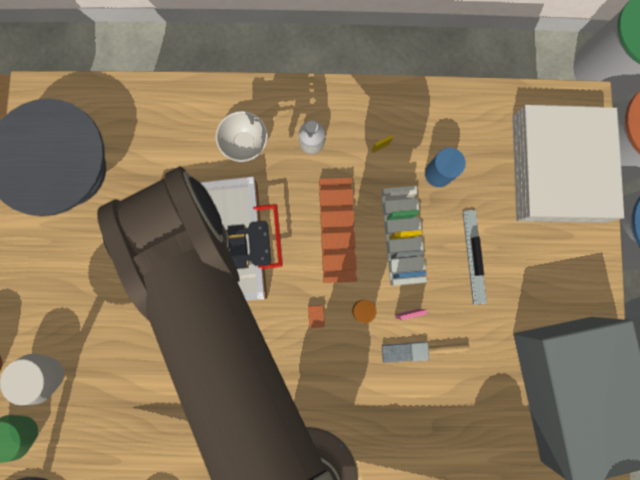

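```bash
python3 - <<'E'
from ov import *
w,o=load('w10')
loc=np.r_[rect(120,135,60),[[-162,-65,58.5],[-162,65,58.5]]]
px=[(142.4,36.8),(356.8,29.6),(352,267.2),(166.4,264),(394,97.6),(390.4,214)]
q,e=fit([(w,o,range(6),px)],loc,[522,233,1.676]);print(q,e, W(q,[[-162,0,58.5],[120,0,55]]))
q2,e=fit([(w,o,range(4),px[:4])],loc,[522,233,1.676]);print(q2,e, W(q2,[[-162,0,58.5],[120,0,55]]))
it=[(W(q,rect(120,135,60)),(0,255,0)),(W(q,[[-162,-65,58.5],[-162,65,58.5]]),(255,0,0)),(W(q,rect(114,129,6)),(255,0,255)),(W(q,[[-10,-100,20],[105,-100,20],[105,100,20],[-10,100,20]]),(0,255,255))]
draw('w10','w10o',it,130,20,420,280,3)
draw('t2','t2r',slots([547.8,-212.5,.0975],RX,17,45,(0,255,0))+slots([547.8,-212.5,.0975],RX,10,90,(0,0,255),30),370,170,440,300,6)
E
```

```text
[521.98206272 231.30366014   1.68326739] 2.4837306365203777 [[540.16398529  70.3272094   58.5       ]
 [508.51397193 350.5454755   55.        ]]
[521.56129764 232.1729821    1.68080662] 2.001422729907624 [[539.34704057  71.15227739  58.5       ]
 [508.38667324 351.44757819  55.        ]]
```

View pics/w10o.png

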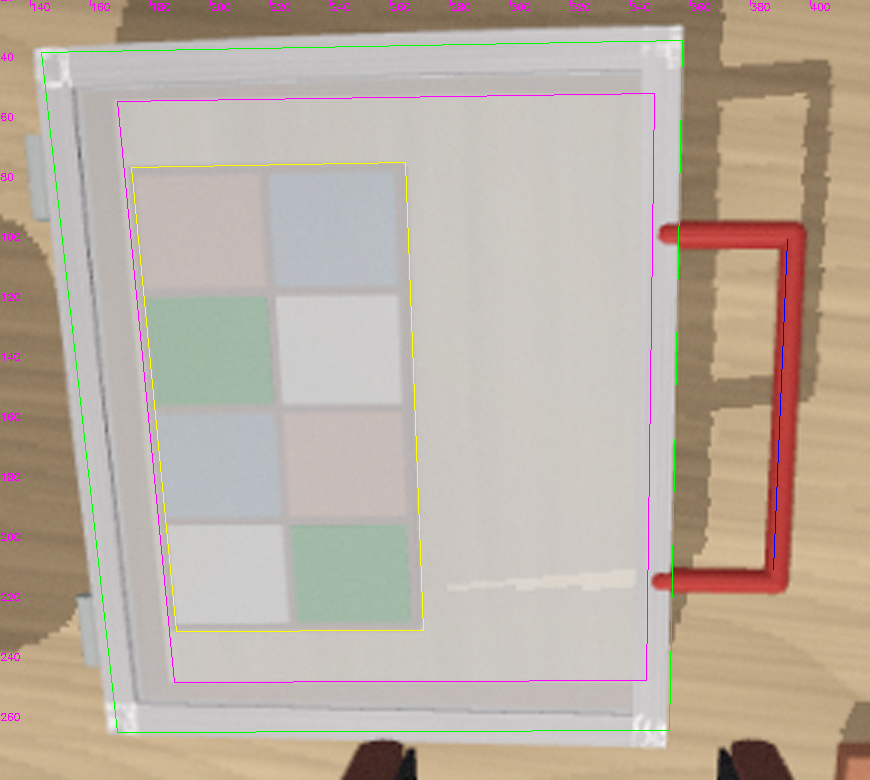

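View pics/t2r.png

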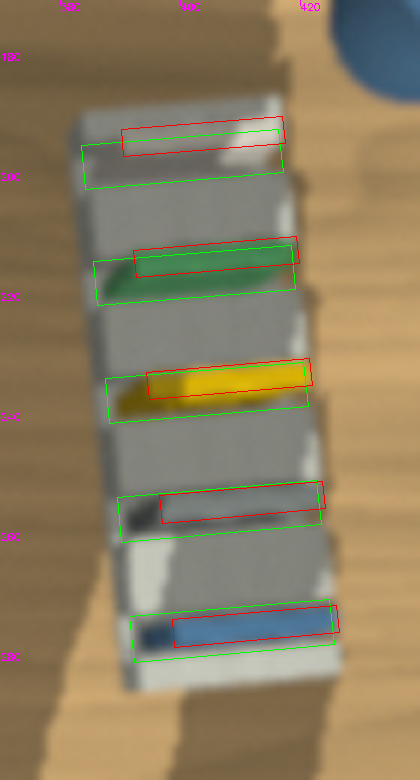

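```bash
python3 - <<'E'
from ov import *
w,o=load('w10');t,_=load('t1');s,_=load('s1')
# bar axis from zoomed w10o: (793,240)&(779,575) 
print(unproj(w,[(130+793/3,20+240/3),(130+779/3,20+575/3)],58.5,o))
# top crop t1a: corners axis (681,180),(706,475)
print(unproj(t,[(140+681/5,170+180/5),(140+704/5,170+478/5)],58.5))
print(unproj(s,[(320+132/3,200+98/3),(320+36/3,200+256/3)],58.5))
E
```

```text
[[604.04153436  74.60811257  58.5       ]
 [472.96958626  59.41332993  58.5       ]]
[[607.84843862  77.168618    58.5       ]
 [474.31621428  64.26393495  58.5       ]]
[[461.5016831   58.27868041  58.5       ]
 [592.42016966  74.79107621  58.5       ]]
```

>>> send_rows([
  [0.034, 0.02, -0.03, -0.03, 0, 0, 0],
  [0.034, 0.04, -0.06, -0.08, 0, 0, 0],
  [0.034, 0.058, -0.081, -0.12, 0, 0, 0],
  [0.034, 0.058, -0.081, -0.17, 0, 0, 0],
  [0.034, 0.058, -0.081, -0.2, 0, 0, 0],
  [0.034, 0.058, -0.081, -0.215, 0, 0, 0],
  [0.034, 0.058, -0.081, -0.215, 0, 0, 0],
  [0.034, 0.058, -0.081, -0.215, 0, 0, 0],
], squeeze=20)

```text
time: 22.7
ee_pos: [538.8, 68.6, 109.0]
tool_rot: [-3.14, 0.0, -1.464]
force: [0.7, 1.2, -0.1]
grip_width: 33.7
```

```bash
python3 look.py w11
```

```text
22.7 [538.78936198  68.55770442 108.96800824] [-3.13952099e+00  3.06104899e-05 -1.46418646e+00] 0.0016655758727205186 [ 0.67680571  1.21259886 -0.10781719] 33.74200886743519
```

View pics/w11_v.png

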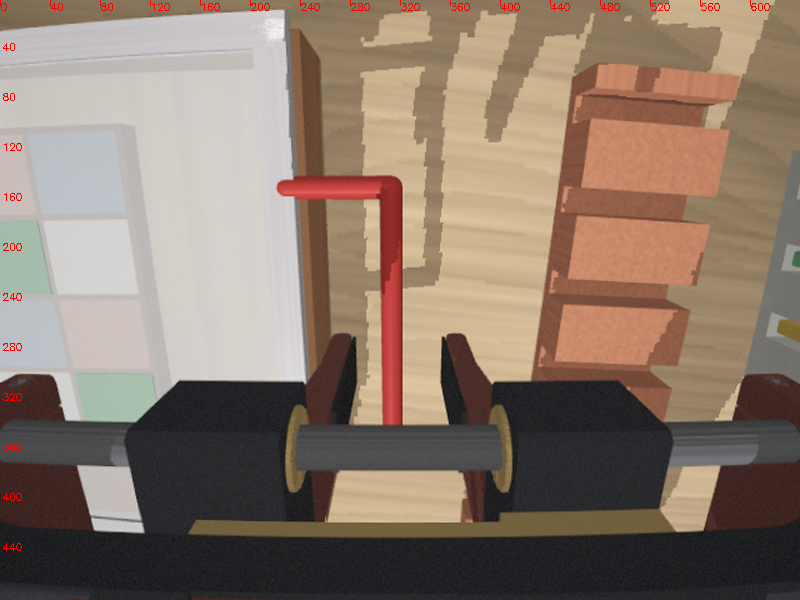

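>>> send_rows([
  [0.034, 0, 0.003, -0.02, 0, 0, 0],
  [0.034, 0, 0.003, -0.045, 0, 0, 0],
  [0.034, 0, 0.003, -0.062, 0, 0, 0],
  [0.034, 0, 0.003, -0.069, 0, 0, 0],
  [0.034, 0, 0.003, -0.069, 0, 0, 0],
  [0.0, 0, 0.003, -0.069, 0, 0, 0],
  [0.0, 0, 0.003, -0.069, 0, 0, 0],
  [0.0, 0, 0.003, -0.069, 0, 0, 0],
  [0.0, 0, 0.003, -0.069, 0, 0, 0],
], squeeze=20)

```text
time: 23.88
ee_pos: [538.1, 71.8, 39.0]
tool_rot: [-3.141, 0.0, -1.464]
force: [-0.0, 1.7, 0.7]
grip_width: 9.1
```

```bash
python3 - <<'E'
import numpy as np
f=.0124
for th in [.05,.1,.16,.22,.28,.34,.4,.48,.56,.64,.72,.8,.88,.96,1.04,1.12,1.2,1.28,1.36,1.42,1.46]:
    d=282*(np.cos(f)-np.cos(th+f)); z=282*(np.sin(th+f)-np.sin(f))
    print(th,[round(-.106*d/1e3,3),round(.994*d/1e3,3),round(z/1e3,3)])
E
```

```text
0.05 [np.float64(-0.0), np.float64(0.001), np.float64(0.014)]
0.1 [np.float64(-0.0), np.float64(0.002), np.float64(0.028)]
0.16 [np.float64(-0.0), np.float64(0.004), np.float64(0.045)]
0.22 [np.float64(-0.001), np.float64(0.008), np.float64(0.061)]
0.28 [np.float64(-0.001), np.float64(0.012), np.float64(0.078)]
0.34 [np.float64(-0.002), np.float64(0.017), np.float64(0.094)]
0.4 [np.float64(-0.003), np.float64(0.023), np.float64(0.11)]
0.48 [np.float64(-0.004), np.float64(0.033), np.float64(0.13)]
0.56 [np.float64(-0.005), np.float64(0.045), np.float64(0.149)]
0.64 [np.float64(-0.006), np.float64(0.058), np.float64(0.168)]
0.72 [np.float64(-0.008), np.float64(0.072), np.float64(0.185)]
0.8 [np.float64(-0.009), np.float64(0.088), np.float64(0.201)]
0.88 [np.float64(-0.011), np.float64(0.104), np.float64(0.216)]
0.96 [np.float64(-0.013), np.float64(0.122), np.float64(0.23)]
1.04 [np.float64(-0.015), np.float64(0.141), np.float64(0.241)]
1.12 [np.float64(-0.017), np.float64(0.161), np.float64(0.252)]
1.2 [np.float64(-0.019), np.float64(0.182), np.float64(0.261)]
1.28 [np.float64(-0.022), np.float64(0.203), np.float64(0.268)]
1.36 [np.float64(-0.024), np.float64(0.225), np.float64(0.273)]
1.42 [np.float64(-0.026), np.float64(0.242), np.float64(0.276)]
1.46 [np.float64(-0.027), np.float64(0.253), np.float64(0.277)]
```

First half of the arc, then a check.

>>> send_rows([
  [0.0, 0, 0.001, 0.014, 0, 0, 0],
  [0.0, 0, 0.002, 0.028, 0, 0, 0],
  [0.0, 0, 0.004, 0.045, 0, 0, 0],
  [0.0, -0.001, 0.008, 0.061, 0, 0, 0],
  [0.0, -0.001, 0.012, 0.078, 0, 0, 0],
  [0.0, -0.002, 0.017, 0.094, 0, 0, 0],
  [0.0, -0.003, 0.023, 0.11, 0, 0, 0],
  [0.0, -0.004, 0.033, 0.13, 0, 0, 0],
  [0.0, -0.005, 0.045, 0.149, 0, 0, 0],
  [0.0, -0.005, 0.045, 0.149, 0, 0, 0],
], squeeze=20)

```text
time: 25.12
ee_pos: [530.9, 128.6, 187.2]
tool_rot: [-3.141, 0.014, -1.454]
force: [4.1, 32.6, -23.5]
grip_width: 9.4
```

```bash
python3 - <<'E'
from bench import arm,cams
from h import *
s=cams.capture('scene');save(s,'s3');print(arm.get_obs()['force'],arm.get_obs()['ee_pos'])
E
```

```text
[  3.86237939  32.86249554 -23.6668236 ] [530.89598497 128.1682978  186.68295099]
```

View pics/s3.png

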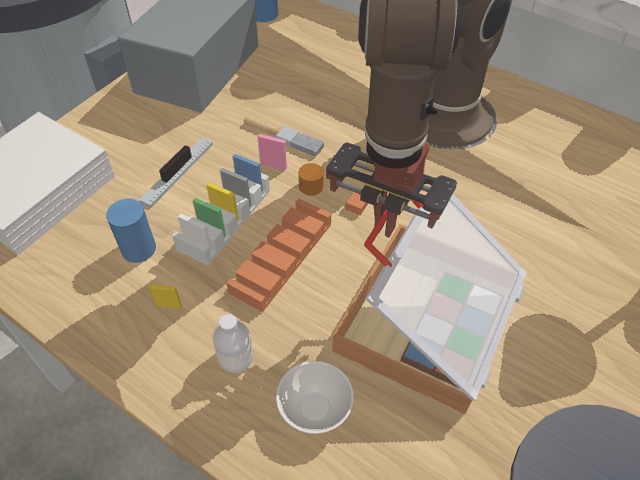

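```bash
python3 - <<'E'
from h import *
s,_=load('s3')
crop(s,'s3c',310,130,540,400,3)
E
python3 look.py w12
```

```text
25.175 [530.89598497 128.1682978  186.68295099] [-3.14085315  0.01398629 -1.45430531] 0.010459967219660683 [  3.86237939  32.86249554 -23.6668236 ] 9.36771472988668
```

View pics/s3c.png

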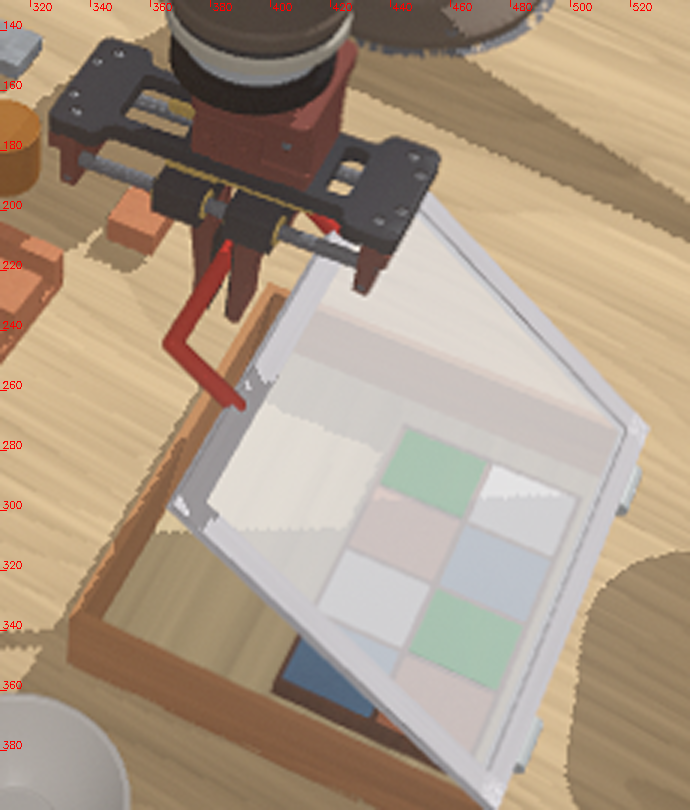

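View pics/w12_v.png

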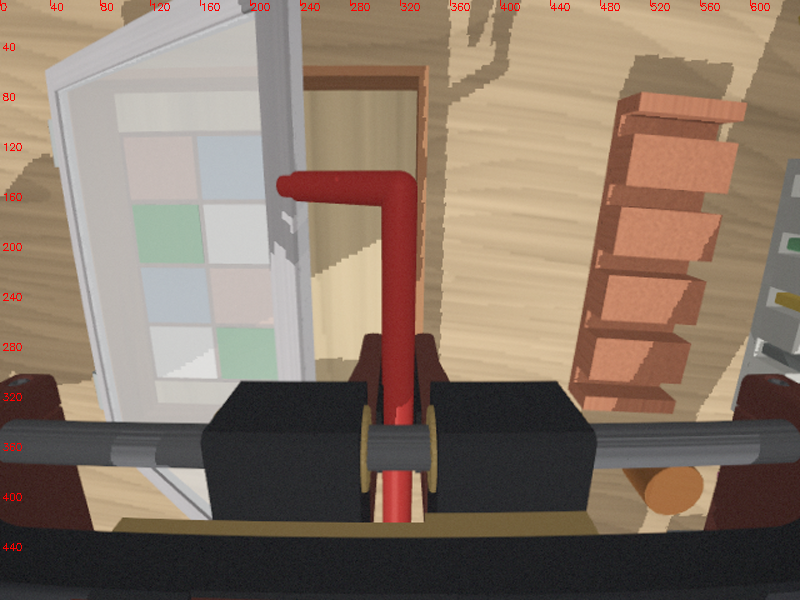

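>>> send_rows([
  [0.0, 0, 0.011, 0.0, 0, 0, 0],
  [0.0, 0, 0.011, 0.0, 0, 0, 0],
  [0.018, 0, 0.011, 0.0, 0, 0, 0],
  [0.018, 0, 0.011, 0.0, 0, 0, 0],
], squeeze=20)

```text
time: 25.72
ee_pos: [533.7, 126.5, 188.2]
tool_rot: [-3.14, -0.0, -1.466]
force: [0.2, -0.0, -0.5]
grip_width: 17.9
```

```bash
python3 look.py w13; python3 -c "
from h import *
w,o=load('w13');crop(w,'w13c',150,60,470,330,2)"
```

```text
25.725 [533.70002059 126.48033293 188.23085126] [-3.13998516e+00 -4.98379810e-04 -1.46560961e+00] 0.0022401765217498954 [ 0.21569583 -0.03446409 -0.52875895] 17.893403701257256
```

View pics/w13c.png

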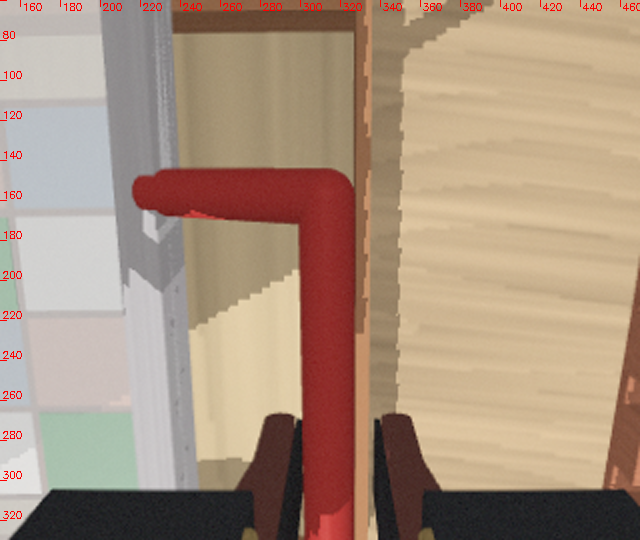

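```bash
cat > bar.py <<'E'
from ov import *
CASE=np.array([522,232.3,1.679])
def barpt(th,y,case=CASE,r=282,off=3.5):
    return W(case,[[120-r*np.cos(th)-off*np.sin(th), y, 55+r*np.sin(th)+off*np.cos(th)]])[0]
E
python3 - <<'E'
from bar import *
w,o=load('w13')
for th in np.arange(.5,.75,.03): print(round(th,2),proj(w,[barpt(th,-65),barpt(th,0)],o).round(1).tolist(),barpt(th,0).round(1))
E
```

```text
0.5 [[369.8, 153.8], [365.2, 289.3]] [535.9 103.9 193.3]
0.53 [[362.7, 154.5], [358.6, 295.7]] [535.5 108.  200.6]
0.56 [[354.2, 155.2], [350.8, 302.6]] [535.  112.2 207.8]
0.59 [[344.2, 156.0], [341.8, 310.0]] [534.6 116.7 214.8]
0.62 [[332.6, 156.9], [331.4, 317.8]] [534.  121.4 221.7]
0.65 [[319.1, 157.9], [319.5, 326.3]] [533.5 126.3 228.4]
0.68 [[303.4, 158.9], [305.9, 335.3]] [533.  131.4 235. ]
0.71 [[285.3, 160.1], [290.5, 344.9]] [532.4 136.7 241.5]
0.74 [[264.4, 161.4], [272.9, 355.2]] [531.8 142.2 247.7]
```

>>> send_rows([
  [0.018, 0, 0.0015, 0.012, 0, 0, 0],
  [0.018, 0, 0.0015, 0.023, 0, 0, 0],
  [0.018, 0, 0.0015, 0.023, 0, 0, 0],
  [0.0, 0, 0.0015, 0.023, 0, 0, 0],
  [0.0, 0, 0.0015, 0.023, 0, 0, 0],
  [0.0, 0, 0.0015, 0.023, 0, 0, 0],
], squeeze=25)

```text
time: 26.52
ee_pos: [532.9, 128.1, 210.5]
tool_rot: [3.141, -0.001, -1.465]
force: [0.3, -2.5, 1.5]
grip_width: 9.3
```

```bash
python3 - <<'E'
from bar import *
b0=barpt(.66,0)
for th in np.arange(.7,1.5,.04): print(round(th,2),((barpt(th,0)-b0)/1e3).round(4).tolist())
E
```

```text
0.7 [-0.0008, 0.0069, 0.0087]
0.74 [-0.0015, 0.0142, 0.0171]
0.78 [-0.0024, 0.0219, 0.0251]
0.82 [-0.0032, 0.0298, 0.0329]
0.86 [-0.0041, 0.0381, 0.0403]
0.9 [-0.0051, 0.0466, 0.0474]
0.94 [-0.006, 0.0555, 0.0541]
0.98 [-0.007, 0.0646, 0.0605]
1.02 [-0.008, 0.0739, 0.0665]
1.06 [-0.0091, 0.0835, 0.0721]
1.1 [-0.0101, 0.0933, 0.0772]
1.14 [-0.0112, 0.1034, 0.082]
1.18 [-0.0123, 0.1136, 0.0864]
1.22 [-0.0135, 0.124, 0.0904]
1.26 [-0.0146, 0.1346, 0.0939]
1.3 [-0.0158, 0.1453, 0.097]
1.34 [-0.017, 0.1561, 0.0997]
1.38 [-0.0181, 0.167, 0.1019]
1.42 [-0.0193, 0.1781, 0.1037]
1.46 [-0.0205, 0.1892, 0.105]
```

>>> send_rows([
  [0.0, -0.001, 0.007, 0.009, 0, 0, 0],
  [0.0, -0.0015, 0.014, 0.017, 0, 0, 0],
  [0.0, -0.002, 0.022, 0.025, 0, 0, 0],
  [0.0, -0.003, 0.03, 0.033, 0, 0, 0],
  [0.0, -0.004, 0.038, 0.04, 0, 0, 0],
  [0.0, -0.005, 0.047, 0.047, 0, 0, 0],
  [0.0, -0.006, 0.0555, 0.054, 0, 0, 0],
  [0.0, -0.007, 0.065, 0.0605, 0, 0, 0],
  [0.0, -0.007, 0.065, 0.0605, 0, 0, 0],
], squeeze=25)

```text
time: 27.65
ee_pos: [526.0, 192.9, 273.6]
tool_rot: [-3.14, -0.003, -1.465]
force: [-2.5, -7.9, 13.0]
grip_width: 9.4
```

```bash
python3 look.py w14;  python3 -c "
from h import *
w,o=load('w14');crop(w,'w14c',150,60,470,330,2)
from bar import *
for th in np.arange(.9,1.15,.03): print(round(th,2),proj(w,[barpt(th,-65),barpt(th,0)],o).round(1).tolist(),barpt(th,0).round(1))"
```

```text
27.65 [526.04012378 192.94451271 273.64342103] [-3.14009523e+00 -2.86695690e-03 -1.46484793e+00] 0.006771368666880836 [-2.54433069 -7.91374082 13.00315946] 9.408307426972916
0.9 [[360.3, 152.8], [356.6, 288.0]] [528.3 174.6 278.1]
0.93 [[346.3, 153.2], [343.8, 292.4]] [527.6 181.2 283.1]
0.96 [[330.9, 153.7], [330.0, 296.8]] [526.8 188.  288. ]
0.99 [[314.2, 154.2], [315.0, 301.4]] [526.1 194.9 292.7]
1.02 [[296.0, 154.7], [298.8, 305.9]] [525.3 201.9 297.1]
1.05 [[276.3, 155.2], [281.5, 310.4]] [524.5 209.1 301.4]
1.08 [[255.2, 155.8], [263.0, 314.9]] [523.7 216.4 305.4]
1.11 [[232.7, 156.4], [243.3, 319.4]] [522.9 223.8 309.1]
1.14 [[208.7, 157.1], [222.6, 323.7]] [522.1 231.4 312.7]
```

View pics/w14c.png

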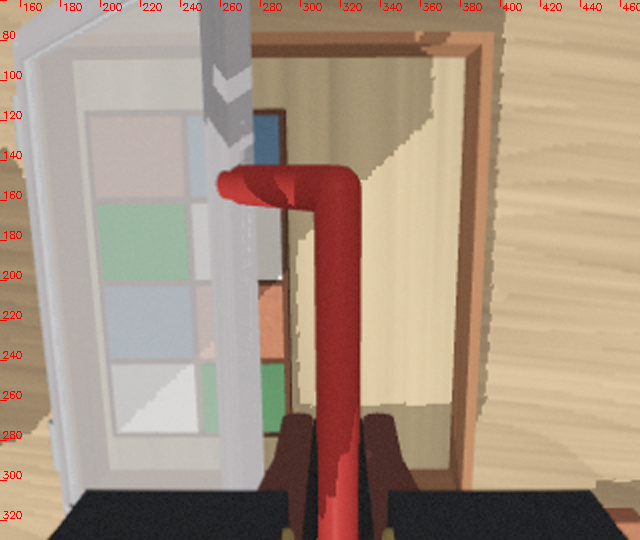

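>>> send_rows([
  [0.0, -0.001, 0.009, 0.007, 0, 0, 0],
  [0.0, -0.002, 0.019, 0.0135, 0, 0, 0],
  [0.0, -0.003, 0.029, 0.019, 0, 0, 0],
  [0.0, -0.004, 0.039, 0.024, 0, 0, 0],
  [0.0, -0.005, 0.049, 0.028, 0, 0, 0],
  [0.0, -0.0065, 0.0595, 0.032, 0, 0, 0],
  [0.0, -0.0075, 0.07, 0.0355, 0, 0, 0],
  [0.0, -0.009, 0.0805, 0.0385, 0, 0, 0],
  [0.0, -0.01, 0.0915, 0.041, 0, 0, 0],
  [0.0, -0.011, 0.1025, 0.0435, 0, 0, 0],
  [0.0, -0.0125, 0.1135, 0.045, 0, 0, 0],
  [0.0, -0.0135, 0.1245, 0.0465, 0, 0, 0],
  [0.0, -0.0135, 0.1245, 0.0465, 0, 0, 0],
], squeeze=25)

```text
time: 29.32
ee_pos: [512.2, 320.7, 320.4]
tool_rot: [-3.138, 0.003, -1.463]
force: [0.0, 0.2, 9.1]
grip_width: 9.3
```

```bash
python3 look.py w15; python3 - <<'E'
from bench import cams
from h import *
s=cams.capture('scene');save(s,'s4');crop(s,'s4c',310,100,560,420,2)
w,o=load('w15')
from bar import *
for th in np.arange(1.3,1.55,.03): print(round(th,2),proj(w,[barpt(th,-65),barpt(th,0)],o).round(1).tolist(),barpt(th,0).round(1))
E
```

```text
29.325 [512.18081236 320.73801074 320.4413134 ] [-3.13829883e+00  2.72453451e-03 -1.46256676e+00] 0.009693192732436986 [0.0471096  0.22366609 9.14413447] 9.298718375650575
1.3 [[427.9, 153.5], [417.2, 290.4]] [517.6 273.3 327.7]
1.33 [[410.7, 153.6], [401.5, 292.2]] [516.7 281.4 329.7]
1.36 [[392.6, 153.6], [385.1, 293.8]] [515.8 289.5 331.5]
1.39 [[373.8, 153.7], [368.2, 295.2]] [514.9 297.8 333. ]
1.42 [[354.4, 153.7], [350.7, 296.4]] [514.  306.  334.3]
1.45 [[334.5, 153.8], [332.9, 297.4]] [513.1 314.4 335.4]
1.48 [[314.3, 153.8], [314.7, 298.1]] [512.2 322.7 336.2]
1.51 [[293.8, 153.9], [296.4, 298.6]] [511.3 331.1 336.7]
1.54 [[273.3, 154.0], [278.0, 298.8]] [510.4 339.5 337. ]
```

View pics/w15_v.png

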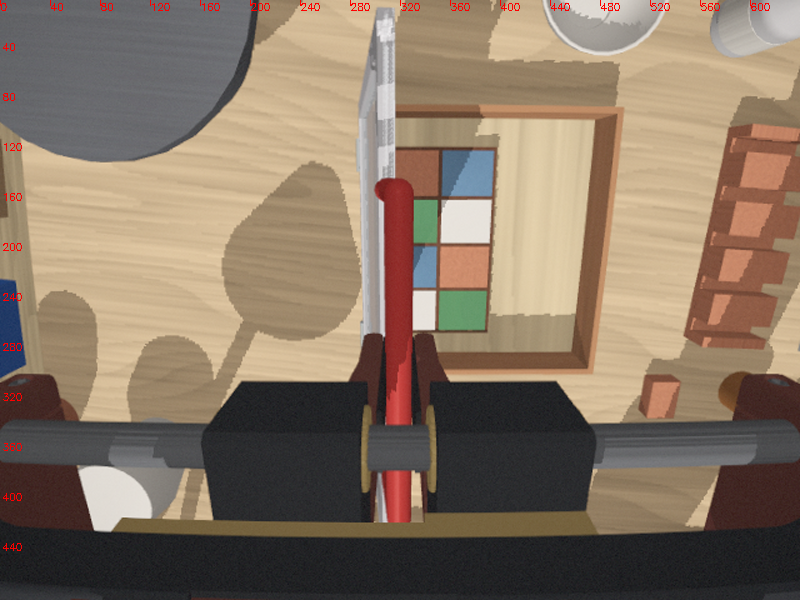

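View pics/s4c.png

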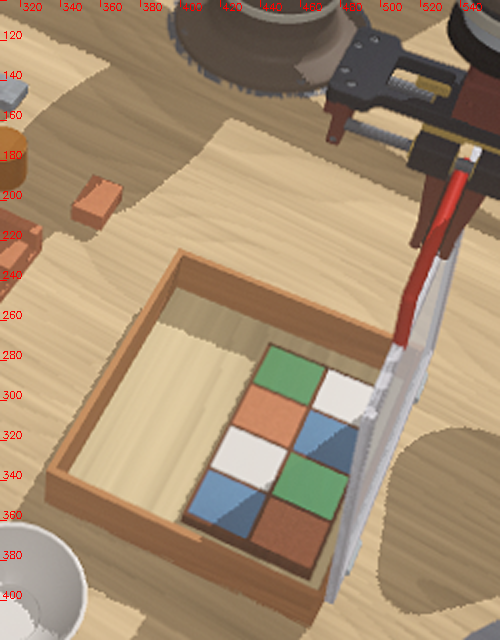

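>>> send_rows([
  [0.03, 0, 0, 0, 0, 0, 0],
  [0.03, 0, 0, 0, 0, 0, 0],
  [0.03, 0, 0, 0.04, 0, 0, 0],
  [0.03, 0, 0, 0.07, 0, 0, 0],
  [0.03, -0.02, -0.06, 0.07, 0, 0, 0],
  [0.03, -0.03, -0.11, 0.03, 0, 0, 0],
  [0.03, -0.035, -0.16, 0.0, 0, 0, 0],
  [0.03, -0.035, -0.16, -0.04, 0, 0, 0],
  [0.03, -0.035, -0.16, -0.04, 0, 0, 0],
  [0.03, -0.035, -0.16, -0.04, 0, 0, 0],
  [0.03, -0.035, -0.16, -0.04, 0, 0, 0],
])

```text
time: 30.8
ee_pos: [478.0, 159.6, 279.2]
tool_rot: [-3.14, 0.001, -1.463]
force: [0.2, -0.5, 0.8]
grip_width: 30.0
```

```bash
python3 look.py w16; python3 - <<'E'
from bench import cams
from h import *
s=cams.capture('scene');save(s,'s5');s=cams.capture('top');save(s,'t5')
E
```

```text
30.8 [478.00287238 159.57635197 279.17065583] [-3.13951842e+00  8.42023507e-04 -1.46287153e+00] 0.0063867617173013124 [ 0.19721875 -0.46089982  0.81989936] 30.008843208285214
```

View pics/w16_v.png

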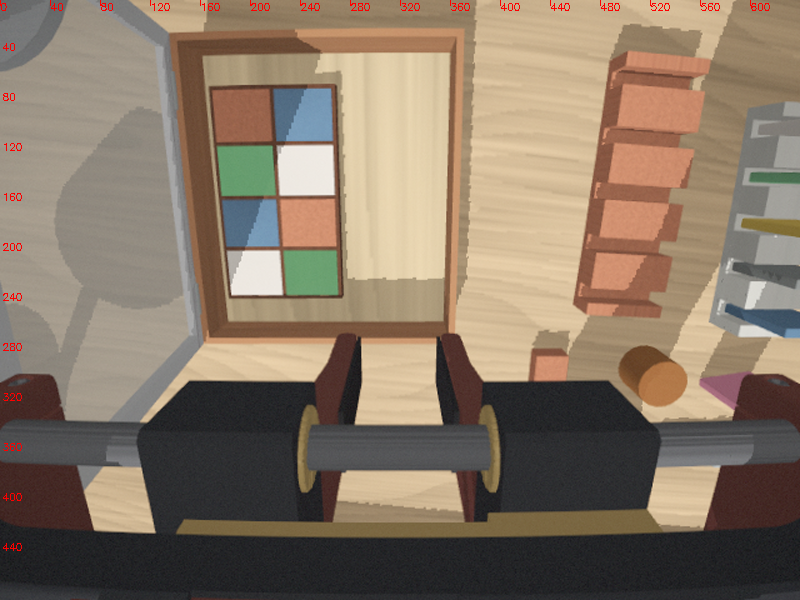

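View pics/t5.png

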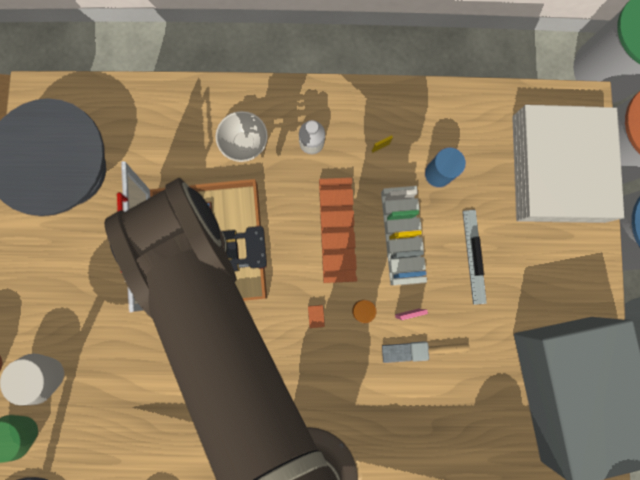

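```bash
python3 - <<'E'
from h import *
w,o=load('w16');crop(w,'w16c',130,15,390,285,3)
E
```

```text
(no output)
```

View pics/w16c.png

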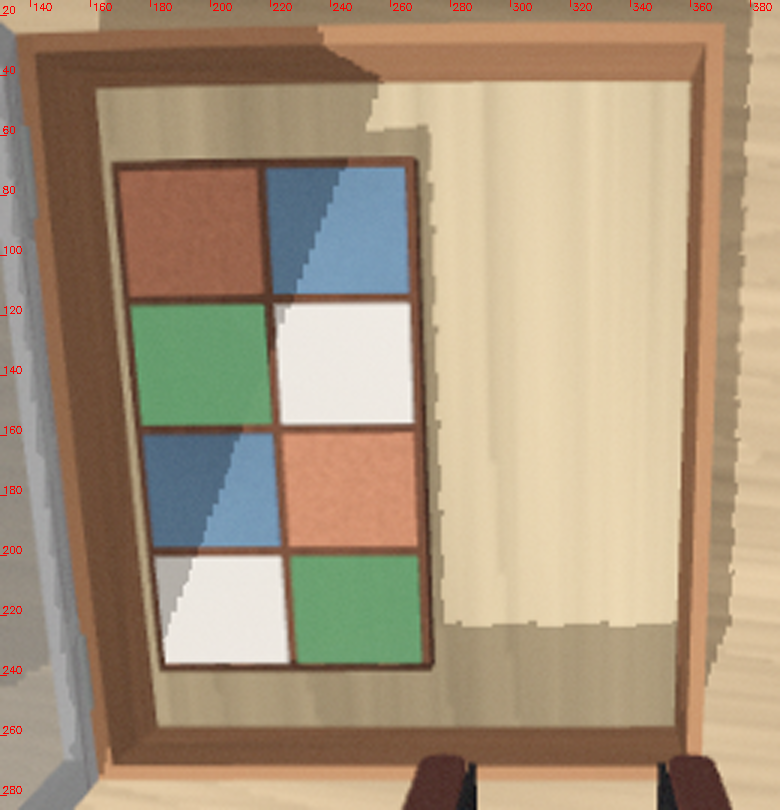

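```bash
python3 - <<'E'
from ov import *
w,o=load('w16')
P=rect(57.5,100,20);P[:,0]+=47.5
loc=np.r_[rect(120,135,55),rect(114,129,6),P]
c=np.array([(18,37),(723,25),(702,778),(100,778),(97,88),(690,81),(675,727),(158,727),(113,163),(413,157),(428,667),(161,668)])/3.+[130,15]-.33
for idx in (range(12),range(4),range(4,8),range(8,12),range(4,12)):
    q,e=fit([(w,o,list(idx),c[list(idx)])],loc,[522,232,1.68]);print(q,e)
q,e=fit([(w,o,range(12),c)],loc,[522,232,1.68])
it=[(W(q,loc[:4]),(0,255,0)),(W(q,loc[4:8]),(255,0,255)),(W(q,loc[8:]),(0,255,255)),(W(q,[[-10,-100,6],[-10,100,6]]),(0,0,255))]
draw('w16','w16o',it,130,15,390,285,3)
print((proj(w,W(q,loc),o)-c).round(1).tolist())
E
```

```text
[521.57029656 232.46351592   1.6801639 ] 0.537135956743498
[521.36148608 232.34683261   1.6812026 ] 0.36487542798968864
[521.60607431 232.43149666   1.67974933] 0.4368267994876984
[521.74642925 232.68584015   1.67846975] 0.6608593645739901
[521.69244643 232.54558944   1.67930224] 0.5728671812393674
[[-0.4, -0.8], [0.3, -0.4], [-0.4, 0.4], [0.1, 0.2], [0.0, 0.5], [-0.2, 0.4], [-0.3, -0.6], [0.4, -0.7], [-0.5, -0.4], [0.3, -0.2], [1.1, 1.2], [-0.2, 0.9]]
```

View pics/w16o.png

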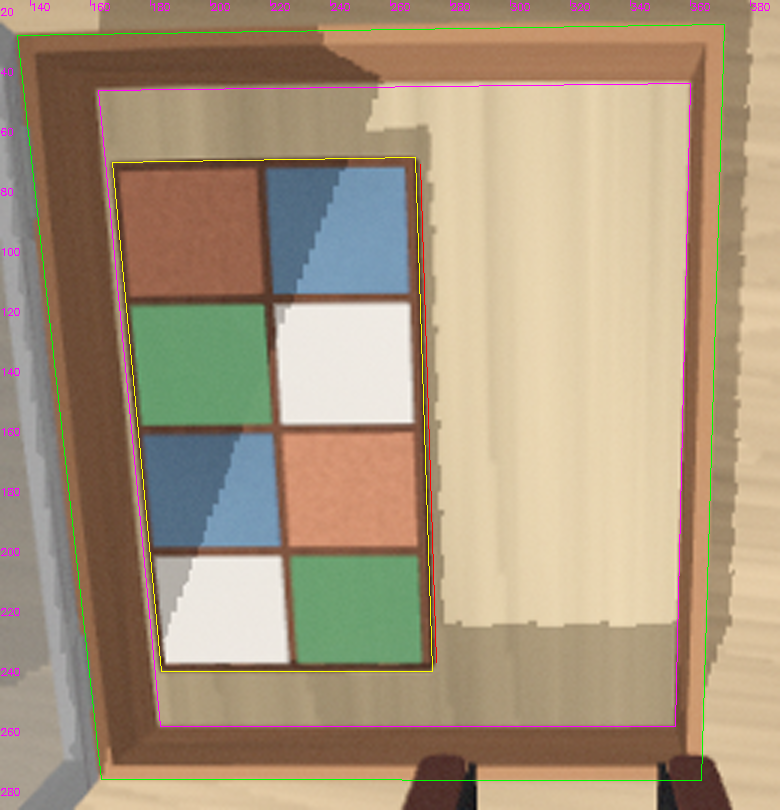

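>>> send_rows([
  [0.04, 0, -0.05, 0, 0, 0, 0],
  [0.04, -0.028, -0.543, 0, 0, 0, 0],
  [0.04, -0.028, -0.543, 0, 0, 0, 0],
  [0.04, -0.028, -0.543, 0, 0, 0, 0],
  [0.04, -0.028, -0.543, 0, 0, 0, 0],
  [0.04, -0.028, -0.543, 0, 0, 0, 0],
  [0.04, -0.028, -0.543, 0, 0, 0, 0],
  [0.04, -0.028, -0.543, 0, 0, 0, 0],
  [0.04, -0.028, -0.543, 0, 0, 0, 0],
  [0.04, -0.028, -0.543, 0, 0, 0, 0],
  [0.04, -0.028, -0.543, 0, 0, 0, 0],
  [0.04, -0.028, -0.543, 0, 0, 0, 0],
  [0.04, -0.028, -0.543, 0, 0, 0, 0],
  [0.04, -0.028, -0.543, 0, 0, 0, 0],
])

```text
time: 32.7
ee_pos: [449.7, -384.1, 278.0]
tool_rot: [-3.141, -0.0, -1.463]
force: [0.5, 0.2, 0.7]
grip_width: 39.9
```

```bash
python3 look.py w17; python3 -c "
from h import *
w,o=load('w17');crop(w,'w17c',230,10,430,280,3)"
```

```text
32.7 [ 449.68419614 -384.11969845  277.95747707] [-3.14128453e+00 -2.77942017e-04 -1.46334213e+00] 0.00603125797727215 [0.5005148  0.18783594 0.73555094] 39.890323994020974
```

View pics/w17_v.png

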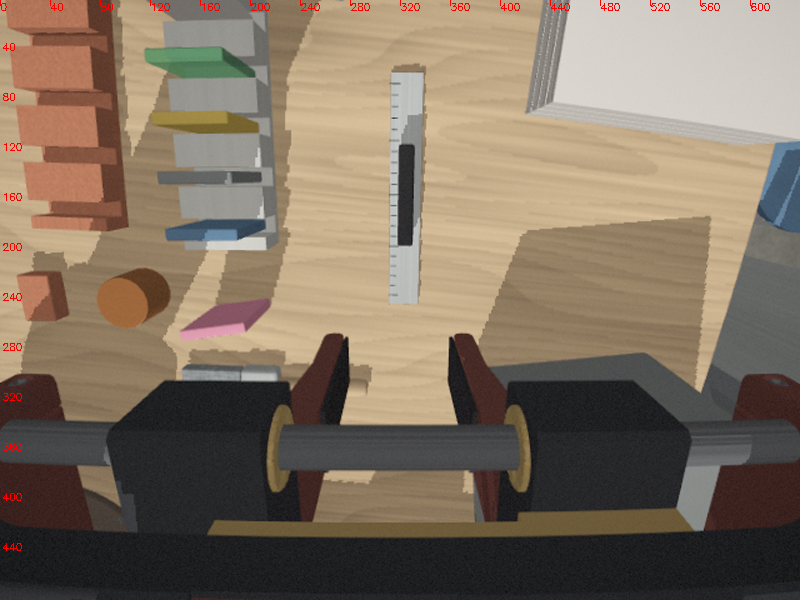

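View pics/w17c.png

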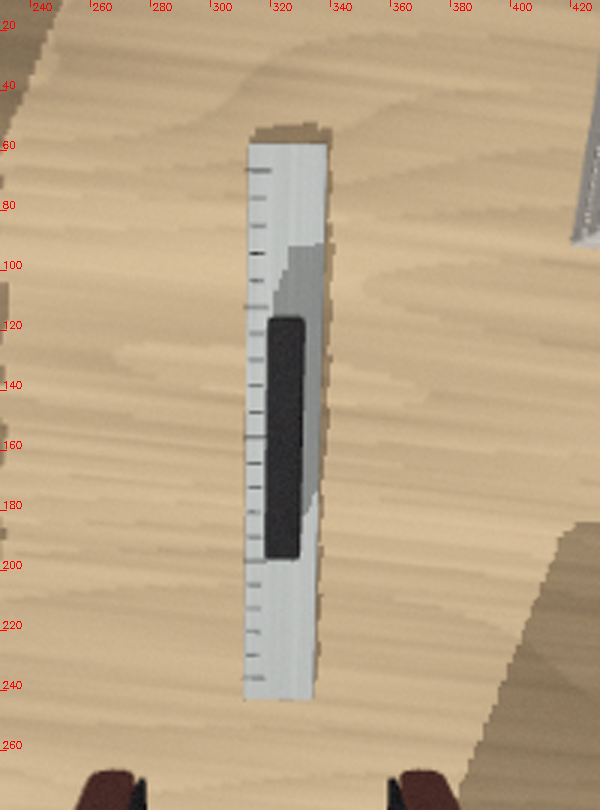

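```bash
python3 - <<'E'
from ov import *
w,o=load('w17')
loc=np.r_[rect(110,15,10),rect(45,7,42)]
c=np.array([(327,143),(312,699),(244,699),(248,143),(304,317),(298,560),(264,560),(267,317)])/3.+[230,10]-.33
for idx in (range(8),range(4),range(4,8)):
    q,e=fit([(w,o,list(idx),c[list(idx)])],loc,[503,-384,.1]);print(q,e)
E
```

```text
[ 5.02116817e+02 -3.84310292e+02  9.35450698e-02] 0.3080767349633052
[ 5.02247098e+02 -3.84394996e+02  9.38251387e-02] 0.1987796775974415
[ 5.01986331e+02 -3.84230931e+02  9.26354315e-02] 0.3633242862348808
```

>>> send_rows([
  [0.04, 0.0525, 0, -0.03, 0, 0, -0.1],
  [0.04, 0.0525, 0, -0.09, 0, 0, -0.1],
  [0.04, 0.0525, 0, -0.14, 0, 0, -0.1],
  [0.04, 0.0525, 0, -0.19, 0, 0, -0.1],
  [0.04, 0.0525, 0, -0.225, 0, 0, -0.1],
  [0.04, 0.0525, 0, -0.245, 0, 0, -0.1],
  [0.04, 0.0525, 0, -0.256, 0, 0, -0.1],
  [0.04, 0.0525, 0, -0.256, 0, 0, -0.1],
  [0.0, 0.0525, 0, -0.256, 0, 0, -0.1],
  [0.0, 0.0525, 0, -0.256, 0, 0, -0.1],
  [0.0, 0.0525, 0, -0.256, 0, 0, -0.1],
  [0.0, 0.0525, 0, -0.256, 0, 0, -0.1],
], squeeze=40)

```text
time: 34.25
ee_pos: [502.2, -385.0, 22.4]
tool_rot: [-3.141, -0.001, -1.478]
force: [-1.5, 1.2, 3.9]
grip_width: 13.9
```

```bash
python3 look.py w18
```

```text
34.25 [ 502.21752638 -385.00507479   22.39375251] [-3.14089299e+00 -7.52369738e-04 -1.47822085e+00] 0.0027345318949791673 [-1.46900387  1.24443824  3.93379632] 13.90853364876668
```

View pics/w18_v.png

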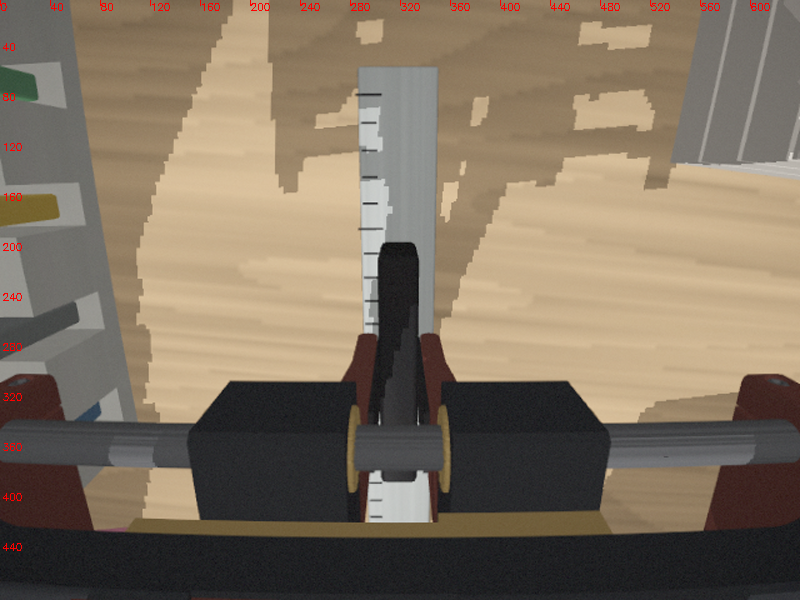

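>>> send_rows([
  [0.0, 0, 0, 0.02, 0, 0, 0],
  [0.0, 0, 0, 0.06, 0, 0, 0],
  [0.0, 0, 0, 0.12, 0, 0, 0],
  [0.0, 0, 0.01, 0.18, 0, 0, 0],
  [0.0, 0.01, 0.06, 0.2, 0, 0, 0],
  [0.0, 0.01, 0.11, 0.2, 0, 0, 0],
  [0.0, 0.01, 0.16, 0.2, 0, 0, 0],
  [0.0, 0.01, 0.21, 0.2, 0, 0, 0],
  [0.0, 0.01, 0.26, 0.2, 0, 0, 0.12],
  [0.0, 0.015, 0.31, 0.2, 0, 0, 0.12],
  [0.0, 0.015, 0.36, 0.2, 0, 0, 0.12],
  [0.0, 0.02, 0.41, 0.2, 0, 0, 0.12],
  [0.0, 0.02, 0.46, 0.2, 0, 0, 0.12],
  [0.0, 0.023, 0.51, 0.2, 0, 0, 0.12],
  [0.0, 0.023, 0.55, 0.19, 0, 0, 0.12],
  [0.0, 0.023, 0.57, 0.17, 0, 0, 0.12],
  [0.0, 0.023, 0.58, 0.14, 0, 0, 0.12],
  [0.0, 0.023, 0.585, 0.12, 0, 0, 0.12],
  [0.0, 0.023, 0.585, 0.1, 0, 0, 0.12],
  [0.0, 0.023, 0.585, 0.1, 0, 0, 0.12],
], squeeze=40)

```text
time: 36.8
ee_pos: [523.8, 199.7, 121.0]
tool_rot: [3.139, -0.001, -1.461]
force: [-0.1, -0.3, -2.1]
grip_width: 13.7
```

```bash
python3 look.py w19
```

```text
36.8 [523.81390057 199.66285338 120.95437894] [ 3.13887494e+00 -1.05148214e-03 -1.46146696e+00] 0.01380579485801068 [-0.12656702 -0.30283522 -2.05020391] 13.70081946217491
```

View pics/w19_v.png

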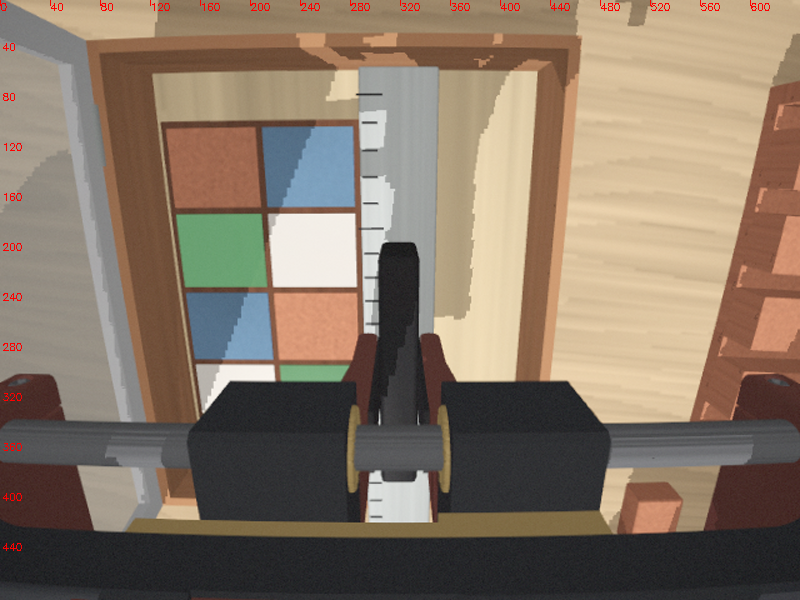

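>>> send_rows([
  [0.0, 0, 0, -0.02, 0, 0, 0],
  [0.0, 0, 0, -0.045, 0, 0, 0],
  [0.0, 0, 0, -0.065, 0, 0, 0],
  [0.0, 0, 0, -0.08, 0, 0, 0],
  [0.0, 0, 0, -0.088, 0, 0, 0],
  [0.0, 0, 0, -0.09, 0, 0, 0],
  [0.0, 0, 0, -0.09, 0, 0, 0],
  [0.0, 0, 0, -0.09, 0, 0, 0],
], squeeze=40)

```text
time: 37.85
ee_pos: [525.3, 200.4, 32.2]
tool_rot: [-3.141, 0.0, -1.462]
force: [-0.2, 0.6, -2.8]
grip_width: 14.0
```

>>> send_rows([
  [0.0, 0, 0, -0.002, 0, 0, 0],
  [0.0, 0, 0, -0.004, 0, 0, 0],
  [0.0, 0, 0, -0.004, 0, 0, 0],
  [0.0, 0, 0.003, -0.004, 0, 0, 0],
  [0.0, -0.0005, 0.006, -0.004, 0, 0, 0],
  [0.0, -0.001, 0.007, -0.004, 0, 0, 0],
  [0.0, -0.001, 0.008, -0.004, 0, 0, 0],
  [0.0, -0.001, 0.009, -0.004, 0, 0, 0],
  [0.0, -0.001, 0.009, -0.004, 0, 0, 0],
], squeeze=40)

```text
time: 38.98
ee_pos: [524.9, 207.3, 28.4]
tool_rot: [-3.141, -0.002, -1.463]
force: [0.6, -6.8, 8.0]
grip_width: 14.1
```

>>> send_rows([
  [0.0, 0, -0.001, 0.001, 0, 0, 0],
  [0.0, 0, -0.0015, 0.0015, 0, 0, 0],
  [0.02, 0, -0.0015, 0.0015, 0, 0, 0],
  [0.032, 0, -0.0015, 0.0015, 0, 0, 0],
  [0.032, 0, -0.0015, 0.0015, 0, 0, 0],
  [0.032, 0, -0.0015, 0.0015, 0, 0, 0],
], squeeze=40)

```text
time: 39.72
ee_pos: [523.8, 208.1, 29.2]
tool_rot: [-3.142, 0.0, -1.461]
force: [0.3, -0.1, -0.2]
grip_width: 31.8
```

>>> send_rows([
  [0.032, 0, 0, 0.02, 0, 0, 0],
  [0.032, 0, 0, 0.06, 0, 0, 0],
  [0.032, 0, 0, 0.11, 0, 0, 0],
  [0.032, -0.02, -0.02, 0.16, 0, 0, 0],
  [0.032, -0.04, -0.04, 0.21, 0, 0, 0],
  [0.032, -0.047, -0.05, 0.25, 0, 0, 0],
  [0.032, -0.047, -0.05, 0.25, 0, 0, 0],
  [0.032, -0.047, -0.05, 0.25, 0, 0, 0],
])

```text
time: 40.72
ee_pos: [476.7, 157.7, 278.6]
tool_rot: [3.141, -0.0, -1.462]
force: [0.5, -0.1, -0.7]
grip_width: 32.1
```

```bash
python3 look.py w20;python3 -c "
from h import *
w,o=load('w20');crop(w,'w20c',130,15,390,285,3)"
```

```text
40.725 [476.65783982 157.74996288 278.60781507] [ 3.14134183e+00 -1.94674595e-04 -1.46153300e+00] 0.024316483687945627 [ 0.51637017 -0.14842592 -0.66626247] 32.060722386859574
```

View pics/w20c.png

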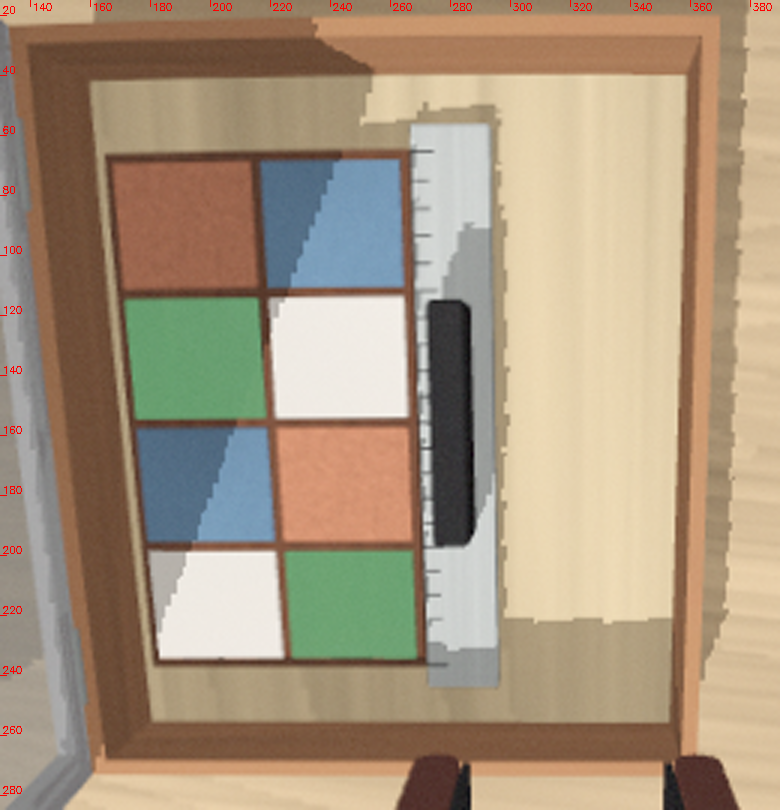

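```bash
python3 - <<'E'
from ov import *
w,o=load('w20')
P=rect(57.5,100,20);P[:,0]+=47.5
loc=np.r_[rect(120,135,55),rect(114,129,6),P]
f=lambda l:np.array(l)/3.+[130,15]-.33
c=f([(8,28),(718,15),(696,774),(93,772),(90,81),(686,74),(672,723),(150,722),(106,156),(408,150),(424,662),(155,662)])
q,e=fit([(w,o,range(12),c)],loc,[522,232,1.68]);print(q,e)
s=f([(490,124),(499,688),(428,688),(410,124)])
p,e=fit([(w,o,range(4),s)],rect(110,15,16),[524,207,.109]);print(p,e)
for Q in (q,[521.6,232.45,1.68]):
    d=p[:2]-Q[:2];c_,s_=np.cos(Q[2]),np.sin(Q[2]);print('rel edge x,y',d@[c_,s_]+10,d@[-s_,c_],'ang',p[2]-(Q[2]-np.pi/2))
draw('w20','w20o',[(W(p,rect(110,15,16)),(0,255,0)),(W(q,P),(0,0,255))],250,15,390,285,3)
E
```

```text
[521.75796291 232.72464366   1.68073694] 0.5799230147052642
[5.23763265e+02 2.07479976e+02 1.08532089e-01] 0.19433884853252015
rel edge x,y -15.31227613827291 0.7766308928010323 ang -0.0014085285031034817
rel edge x,y -15.057049804212308 0.5710224761007077 ang -0.00067158436094851
```

View pics/w20o.png

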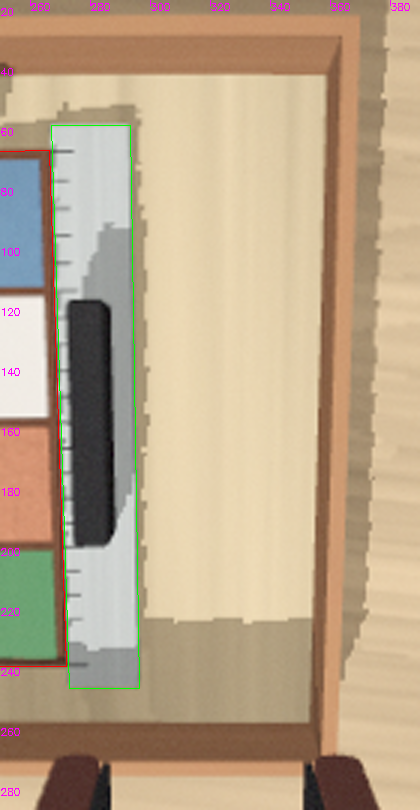

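>>> send_rows([
  [0.034, 0, 0, 0.05, 0, 0, 0],
  [0.034, 0, 0.0, 0.11, 0, 0, 0],
  [0.034, 0.01, 0.05, 0.12, 0, 0, 0],
  [0.034, 0.02, 0.1, 0.12, 0, 0, 0],
  [0.034, 0.0355, 0.15, 0.12, 0, 0, 0],
  [0.034, 0.0355, 0.163, 0.12, 0, 0, 0],
  [0.034, 0.0355, 0.163, 0.12, 0, 0, 0],
  [0.034, 0.0355, 0.163, 0.12, 0, 0, 0],
], squeeze=30)

```text
time: 41.78
ee_pos: [512.6, 319.2, 398.9]
tool_rot: [3.141, -0.001, -1.463]
force: [0.1, 0.1, 1.0]
grip_width: 33.9
```

```bash
python3 look.py w21; python3 - <<'E'
from h import *
w,o=load('w21')
from bar import *
CASE[:]=[521.6,232.45,1.68]
for th in np.arange(1.42,1.55,.02): print(round(th,2),proj(w,[barpt(th,-65),barpt(th,0)],o).round(1).tolist(),barpt(th,0).round(1))
E
```

```text
41.775 [512.62878811 319.24978155 398.879753  ] [ 3.14133441e+00 -1.16724843e-03 -1.46303885e+00] 0.009481227353517856 [0.07514643 0.12503755 0.98003236] 33.928363379041905
1.42 [[339.4, 150.0], [338.1, 247.5]] [513.5 306.2 334.3]
1.44 [[330.6, 150.0], [330.0, 247.9]] [512.9 311.7 335. ]
1.46 [[321.8, 150.1], [321.8, 248.2]] [512.3 317.3 335.7]
1.48 [[313.0, 150.1], [313.5, 248.4]] [511.7 322.9 336.2]
1.5 [[304.0, 150.2], [305.2, 248.6]] [511.1 328.4 336.5]
1.52 [[295.1, 150.2], [296.9, 248.7]] [510.5 334.  336.8]
1.54 [[286.1, 150.2], [288.5, 248.8]] [509.8 339.6 337. ]
```

View pics/w21_v.png

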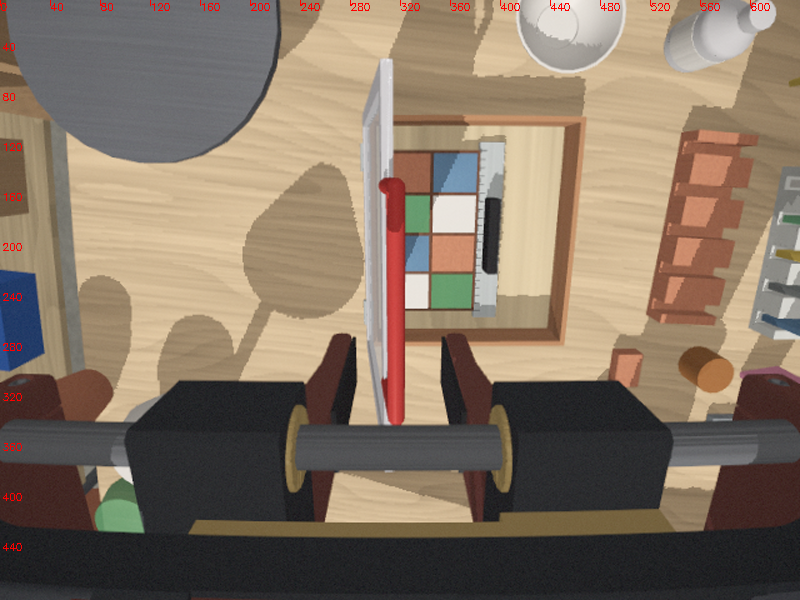

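>>> send_rows([
  [0.034, 0, 0.002, -0.03, 0, 0, 0],
  [0.034, 0, 0.002, -0.06, 0, 0, 0],
  [0.034, 0, 0.002, -0.077, 0, 0, 0],
  [0.034, 0, 0.002, -0.081, 0, 0, 0],
  [0.034, 0, 0.002, -0.081, 0, 0, 0],
  [0.0, 0, 0.002, -0.081, 0, 0, 0],
  [0.0, 0, 0.002, -0.081, 0, 0, 0],
  [0.0, 0, 0.002, -0.081, 0, 0, 0],
  [0.0, 0, 0.002, -0.081, 0, 0, 0],
], squeeze=30)

```text
time: 42.95
ee_pos: [512.6, 322.4, 318.7]
tool_rot: [-3.141, -0.0, -1.462]
force: [-0.5, -3.3, 3.6]
grip_width: 9.0
```

```bash
python3 - <<'E'
from bar import *
CASE[:]=[521.6,232.45,1.68]
b0=barpt(1.475,0);print(b0)
for th in list(np.arange(1.425,.69,-.05)): print(round(th,3),((barpt(th,0)-b0)/1e3).round(4).tolist())
E
```

```text
[511.84102292 321.45939449 336.04181579]
1.425 [0.0015, -0.0139, -0.0015]
1.375 [0.003, -0.0277, -0.0037]
1.325 [0.0045, -0.0413, -0.0067]
1.275 [0.006, -0.0548, -0.0103]
1.225 [0.0075, -0.068, -0.0145]
1.175 [0.0089, -0.081, -0.0195]
1.125 [0.0103, -0.0937, -0.0251]
1.075 [0.0116, -0.1061, -0.0313]
1.025 [0.013, -0.1182, -0.0382]
0.975 [0.0142, -0.1299, -0.0457]
0.925 [0.0155, -0.1412, -0.0537]
0.875 [0.0167, -0.1521, -0.0624]
0.825 [0.0178, -0.1625, -0.0715]
0.775 [0.0189, -0.1724, -0.0812]
0.725 [0.0199, -0.1819, -0.0914]
```

>>> send_rows([
  [0.0, 0.0015, -0.014, -0.0015, 0, 0, 0],
  [0.0, 0.003, -0.028, -0.0037, 0, 0, 0],
  [0.0, 0.0045, -0.041, -0.0067, 0, 0, 0],
  [0.0, 0.006, -0.055, -0.0103, 0, 0, 0],
  [0.0, 0.0075, -0.068, -0.0145, 0, 0, 0],
  [0.0, 0.009, -0.081, -0.0195, 0, 0, 0],
  [0.0, 0.0103, -0.0937, -0.0251, 0, 0, 0],
  [0.0, 0.0116, -0.106, -0.0313, 0, 0, 0],
  [0.0, 0.013, -0.118, -0.0382, 0, 0, 0],
  [0.0, 0.014, -0.13, -0.0457, 0, 0, 0],
  [0.0, 0.014, -0.13, -0.0457, 0, 0, 0],
], squeeze=30)

```text
time: 44.32
ee_pos: [526.5, 190.7, 271.1]
tool_rot: [3.14, -0.002, -1.463]
force: [3.8, 1.0, -5.6]
grip_width: 9.4
```

```bash
python3 look.py w22; python3 - <<'E'
from h import *
w,o=load('w22');crop(w,'w22c',150,60,470,330,2)
from bar import *
CASE[:]=[521.6,232.45,1.68]
for th in np.arange(.85,1.1,.03): print(round(th,2),proj(w,[barpt(th,-65),barpt(th,0)],o).round(1).tolist(),barpt(th,0).round(1))
E
```

```text
44.325 [526.52314113 190.70536926 271.05718351] [ 3.14012760e+00 -1.67430600e-03 -1.46349018e+00] 0.015839359928405905 [ 3.83681888  1.04772236 -5.61325867] 9.390094615364182
0.85 [[376.6, 153.6], [371.3, 283.9]] [529.1 164.1 269.2]
0.88 [[364.3, 154.1], [360.1, 288.3]] [528.4 170.4 274.6]
0.91 [[350.8, 154.6], [347.8, 292.9]] [527.7 176.9 279.8]
0.94 [[335.9, 155.2], [334.3, 297.5]] [527.  183.6 284.8]
0.97 [[319.6, 155.7], [319.7, 302.1]] [526.2 190.4 289.6]
1.0 [[301.8, 156.3], [304.0, 306.8]] [525.4 197.3 294.2]
1.03 [[282.5, 156.9], [287.0, 311.6]] [524.7 204.4 298.6]
1.06 [[261.8, 157.6], [268.8, 316.3]] [523.9 211.7 302.7]
1.09 [[239.5, 158.3], [249.5, 320.9]] [523.1 219.  306.6]
```

View pics/w22c.png

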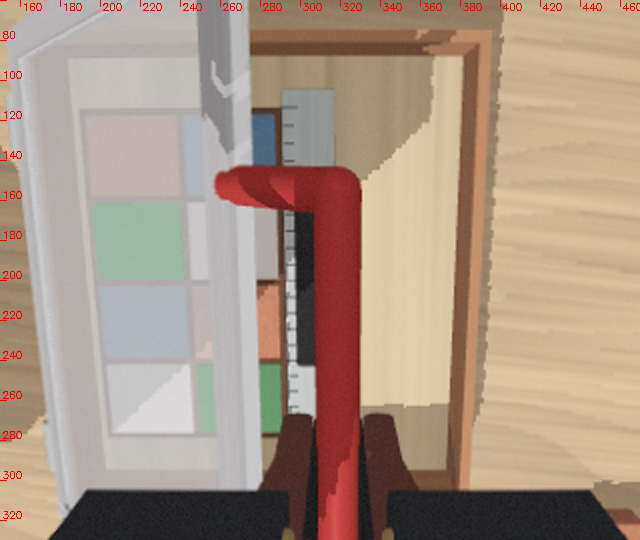

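```bash
python3 - <<'E'
from bar import *
CASE[:]=[521.6,232.45,1.68]
b0=barpt(.97,0);print(b0)
for th in list(np.arange(.92,.44,-.05)): print(round(th,3),((barpt(th,0)-b0)/1e3).round(4).tolist())
b0=barpt(.47,0);print(b0)
for th in list(np.arange(.44,-.02,-.03)): print(round(th,3),((barpt(th,0)-b0)/1e3).round(4).tolist())
E
```

```text
[526.21031049 190.4004141  289.59631952]
0.92 [0.0012, -0.0113, -0.0081]
0.87 [0.0024, -0.0221, -0.0168]
0.82 [0.0036, -0.0324, -0.026]
0.77 [0.0046, -0.0423, -0.0358]
0.72 [0.0057, -0.0517, -0.046]
0.67 [0.0066, -0.0605, -0.0567]
0.62 [0.0075, -0.0688, -0.0679]
0.57 [0.0084, -0.0765, -0.0795]
0.52 [0.0092, -0.0837, -0.0914]
0.47 [0.0099, -0.0902, -0.1038]
[536.09604011 100.23493868 185.83442149]
0.44 [0.0004, -0.0036, -0.0076]
0.41 [0.0008, -0.007, -0.0152]
0.38 [0.0011, -0.0101, -0.023]
0.35 [0.0014, -0.013, -0.0308]
0.32 [0.0017, -0.0157, -0.0388]
0.29 [0.002, -0.0181, -0.0468]
0.26 [0.0022, -0.0203, -0.055]
0.23 [0.0024, -0.0222, -0.0631]
0.2 [0.0026, -0.0239, -0.0714]
0.17 [0.0028, -0.0254, -0.0797]
0.14 [0.0029, -0.0266, -0.088]
0.11 [0.003, -0.0275, -0.0964]
0.08 [0.0031, -0.0282, -0.1048]
0.05 [0.0031, -0.0286, -0.1132]
0.02 [0.0032, -0.0288, -0.1217]
-0.01 [0.0032, -0.0288, -0.1302]
```

>>> send_rows([
  [0.0, 0.001, -0.011, -0.008, 0, 0, 0],
  [0.0, 0.0025, -0.022, -0.017, 0, 0, 0],
  [0.0, 0.0035, -0.0325, -0.026, 0, 0, 0],
  [0.0, 0.0045, -0.042, -0.036, 0, 0, 0],
  [0.0, 0.0055, -0.0515, -0.046, 0, 0, 0],
  [0.0, 0.0065, -0.0605, -0.0567, 0, 0, 0],
  [0.0, 0.0075, -0.069, -0.068, 0, 0, 0],
  [0.0, 0.0085, -0.0765, -0.0795, 0, 0, 0],
  [0.0, 0.009, -0.0837, -0.0914, 0, 0, 0],
  [0.0, 0.01, -0.09, -0.1038, 0, 0, 0],
  [0.0, 0.01, -0.09, -0.1038, 0, 0, 0],
], squeeze=30)

```text
time: 45.75
ee_pos: [536.0, 101.6, 167.1]
tool_rot: [3.14, -0.001, -1.462]
force: [0.1, -0.9, -4.3]
grip_width: 9.1
```

```bash
python3 look.py w23; python3 - <<'E'
from h import *
w,o=load('w23');crop(w,'w23c',150,60,470,330,2)
from bar import *
CASE[:]=[521.6,232.45,1.68]
for th in np.arange(.35,.6,.03): print(round(th,2),proj(w,[barpt(th,-65),barpt(th,0)],o).round(1).tolist(),barpt(th,0).round(1))
E
```

```text
45.75 [536.00289398 101.5773691  167.10552395] [ 3.13968062e+00 -6.90898534e-04 -1.46242684e+00] 0.027046401949767523 [ 0.12778954 -0.93560527 -4.34078737] 9.125452109638438
0.35 [[348.4, 152.2], [345.9, 275.9]] [537.5  87.2 155. ]
0.38 [[343.6, 152.8], [341.3, 281.7]] [537.2  90.1 162.8]
0.41 [[337.7, 153.5], [335.9, 287.9]] [536.9  93.3 170.6]
0.44 [[330.7, 154.2], [329.6, 294.6]] [536.5  96.6 178.3]
0.47 [[322.3, 155.0], [322.1, 301.7]] [536.1 100.2 185.8]
0.5 [[312.5, 155.9], [313.3, 309.5]] [535.7 104.1 193.3]
0.53 [[301.0, 156.9], [303.2, 317.8]] [535.2 108.1 200.6]
0.56 [[287.4, 158.0], [291.5, 326.8]] [534.8 112.4 207.8]
0.59 [[271.7, 159.2], [278.1, 336.5]] [534.3 116.9 214.8]
```

View pics/w23c.png

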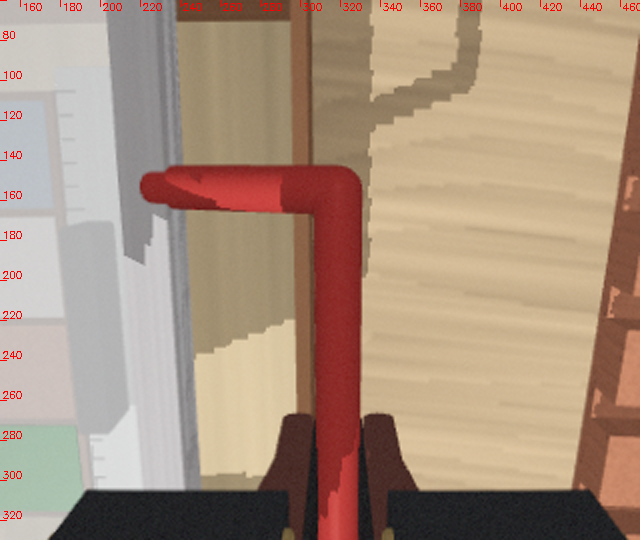

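>>> send_rows([
  [0.0, 0.0005, -0.0036, -0.0076, 0, 0, 0],
  [0.0, 0.001, -0.007, -0.015, 0, 0, 0],
  [0.0, 0.001, -0.01, -0.023, 0, 0, 0],
  [0.0, 0.0015, -0.013, -0.031, 0, 0, 0],
  [0.0, 0.0015, -0.016, -0.039, 0, 0, 0],
  [0.0, 0.002, -0.018, -0.047, 0, 0, 0],
  [0.0, 0.002, -0.0205, -0.055, 0, 0, 0],
  [0.0, 0.0025, -0.0225, -0.063, 0, 0, 0],
  [0.0, 0.0025, -0.024, -0.0715, 0, 0, 0],
  [0.0, 0.003, -0.0255, -0.08, 0, 0, 0],
  [0.0, 0.003, -0.0265, -0.088, 0, 0, 0],
  [0.0, 0.003, -0.0275, -0.0965, 0, 0, 0],
  [0.0, 0.003, -0.028, -0.105, 0, 0, 0],
  [0.0, 0.003, -0.0285, -0.113, 0, 0, 0],
  [0.0, 0.003, -0.029, -0.12, 0, 0, 0],
  [0.0, 0.003, -0.029, -0.125, 0, 0, 0],
  [0.0, 0.003, -0.029, -0.129, 0, 0, 0],
  [0.0, 0.003, -0.029, -0.129, 0, 0, 0],
], squeeze=30)

```text
time: 48.05
ee_pos: [539.6, 71.1, 39.9]
tool_rot: [3.141, -0.003, -1.463]
force: [-4.4, -9.2, 9.4]
grip_width: 9.1
```

```bash
python3 look.py w24; python3 - <<'E'
from bench import cams
from h import *
s=cams.capture('scene');save(s,'s6');crop(s,'s6c',310,100,560,420,2)
w,o=load('w24');crop(w,'w24c',150,60,470,330,2)
from bar import *
CASE[:]=[521.6,232.45,1.68]
for th in np.arange(0,.12,.02): print(round(th,2),proj(w,[barpt(th,-65),barpt(th,0)],o).round(1).tolist(),barpt(th,0).round(1))
E
```

```text
48.05 [539.59386765  71.06895081  39.90785282] [ 3.14115803 -0.00316693 -1.46340963] 0.00134010846511506 [-4.3737927  -9.1594499   9.36449445] 9.104457728891417
0.0 [[318.0, 155.6], [318.4, 302.0]] [539.3  71.4  58.5]
0.02 [[318.1, 156.2], [318.4, 307.8]] [539.3  71.4  64.1]
0.04 [[317.8, 156.9], [318.2, 314.0]] [539.2  71.5  69.8]
0.06 [[317.2, 157.7], [317.7, 320.7]] [539.2  71.7  75.4]
0.08 [[316.2, 158.6], [316.9, 327.8]] [539.2  72.   81. ]
0.1 [[314.8, 159.5], [315.7, 335.6]] [539.1  72.5  86.6]
```

View pics/s6c.png

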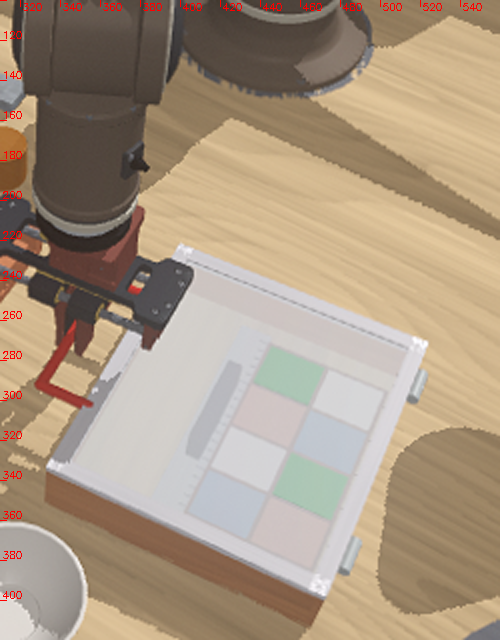

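View pics/w24c.png

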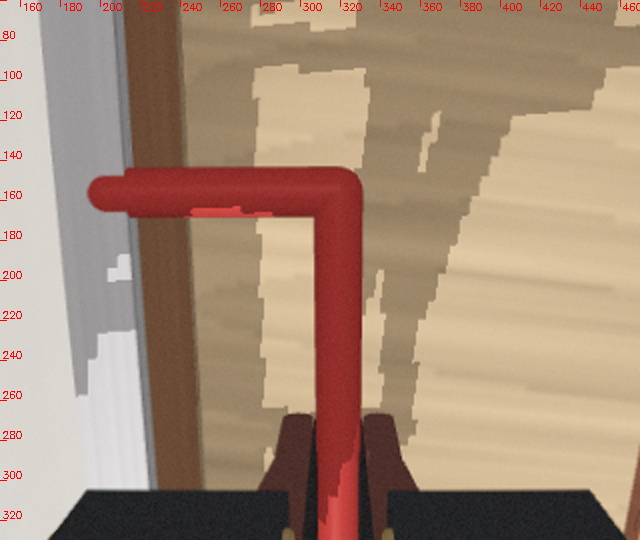

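>>> send_rows([
  [0.0, 0, -0.001, -0.002, 0, 0, 0],
  [0.0, 0, -0.002, -0.004, 0, 0, 0],
  [0.0, 0, -0.002, -0.006, 0, 0, 0],
  [0.0, 0, -0.002, -0.006, 0, 0, 0],
], squeeze=30)

```text
time: 48.65
ee_pos: [541.8, 71.3, 37.4]
tool_rot: [-3.136, -0.002, -1.462]
force: [-10.9, -4.7, 38.3]
grip_width: 9.1
```

>>> send_rows([
  [0.0, -0.001, 0, 0.003, 0, 0, 0],
  [0.0, -0.001, 0, 0.004, 0, 0, 0],
  [0.034, -0.001, 0, 0.004, 0, 0, 0],
  [0.034, -0.001, 0, 0.004, 0, 0, 0],
  [0.034, -0.001, 0, 0.004, 0, 0, 0],
])

```text
time: 49.28
ee_pos: [538.2, 72.1, 37.4]
tool_rot: [3.141, 0.0, -1.461]
force: [-0.4, 0.5, 0.6]
grip_width: 32.9
```

>>> send_rows([
  [0.034, 0, 0, 0.02, 0, 0, 0],
  [0.034, 0, 0, 0.06, 0, 0, 0],
  [0.034, 0, 0, 0.11, 0, 0, 0],
  [0.034, 0, 0, 0.16, 0, 0, 0],
  [0.034, -0.02, 0, 0.22, 0, 0, 0],
  [0.034, -0.06, 0.04, 0.28, 0, 0, 0],
  [0.034, -0.06, 0.08, 0.28, 0, 0, 0],
  [0.034, -0.06, 0.08, 0.28, 0, 0, 0],
  [0.034, -0.06, 0.08, 0.28, 0, 0, 0],
])

```text
time: 50.4
ee_pos: [478.3, 151.3, 317.2]
tool_rot: [3.141, -0.001, -1.461]
force: [-0.7, 0.6, 0.1]
grip_width: 33.8
```

```bash
python3 look.py w25; python3 - <<'E'
from bench import cams
from ov import *
from bar import barpt
s=cams.capture('scene');save(s,'s7');t=cams.capture('top');save(t,'t7')
Q=np.array([521.6,232.45,1.68])
for th in (0,.02,.04,.06):print(th,proj(load('w25')[0],[barpt(th,-65,Q),barpt(th,65,Q)],load('w25')[1]).round(1).tolist())
se=[523.76,207.48,.1085]
draw('w25','w25o',[(W(Q,rect(120,135,60)),(0,255,0)),(np.array([barpt(0,-65,Q),barpt(0,65,Q)]),(255,0,0)),(W(se,rect(110,15,16)),(0,0,255))],130,20,420,280,3)
E
```

```text
50.4 [478.30953378 151.27631077 317.17720556] [ 3.14109021e+00 -6.44981301e-04 -1.46120317e+00] 0.017005053287215955 [-0.73793111  0.62084505  0.066198  ] 33.80784664055302
0 [[394.2, 98.3], [388.7, 209.9]]
0.02 [[395.2, 97.8], [389.6, 210.8]]
0.04 [[396.2, 97.2], [390.4, 211.8]]
0.06 [[397.1, 96.6], [391.2, 212.7]]
```

View pics/w25o.png

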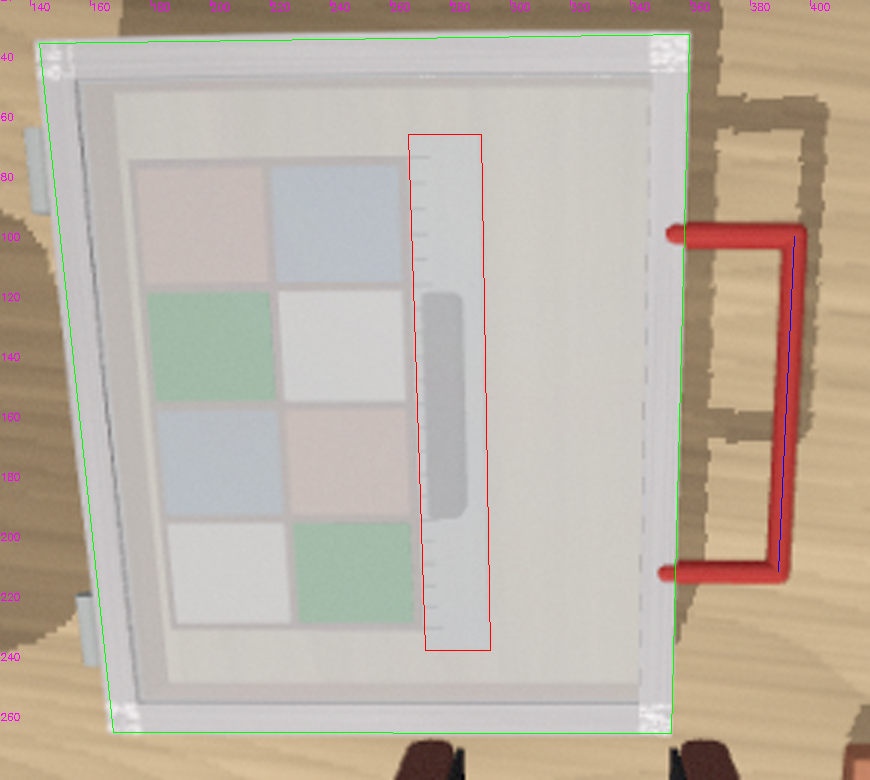

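View pics/s7.png

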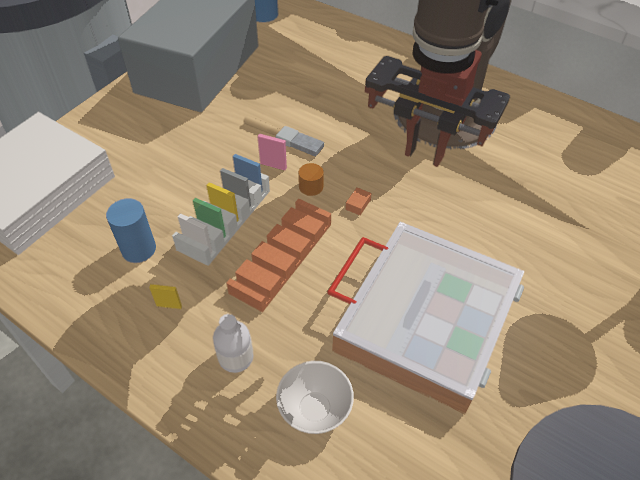

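View pics/t7.png

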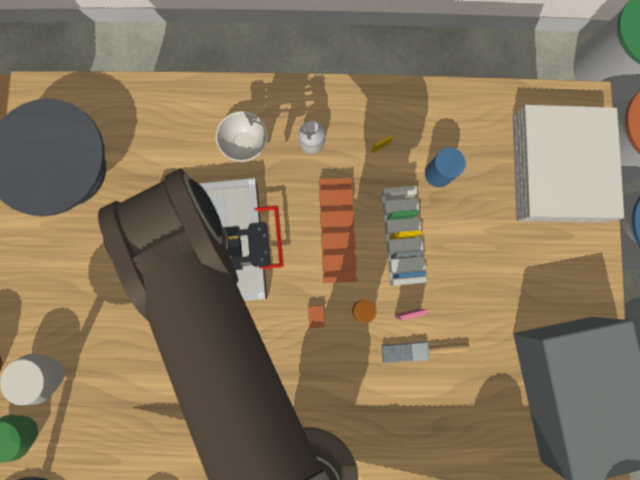

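```bash
python3 - <<'E'
from h import *
a,_=load('s1');b,_=load('s7')
def red(c):
    im=c['img'].astype(int); m=(im[...,0]>120)&(im[...,1]<60)&(im[...,2]<60); m[:, :325]=0;m[:225]=0
    m[300:]=0;m[:,390:]=0
    ys,xs=np.nonzero(m); return xs.min(),xs.max(),ys.min(),ys.max(),xs.mean(),ys.mean()
print(red(a),red(b))
crop(b,'s7c',320,200,530,420,3)
t,_=load('t1');t7,_=load('t7')
def r2(c):
    im=c['img'].astype(int); m=(im[...,0]>120)&(im[...,1]<60)&(im[...,2]<60); m[:,:262]=0;m[:,290:]=0;m[:190]=0;m[280:]=0
    ys,xs=np.nonzero(m); return xs.min(),xs.max(),ys.min(),ys.max(),xs.mean(),ys.mean()
print(r2(t),r2(t7))
E
```

```text
(np.int64(328), np.int64(388), np.int64(231), np.int64(297), np.float64(350.8475609756098), np.float64(262.280487804878)) (np.int64(328), np.int64(382), np.int64(238), np.int64(299), np.float64(349.1587301587302), np.float64(269.8888888888889))
(np.int64(262), np.int64(281), np.int64(205), np.int64(268), np.float64(274.4713804713805), np.float64(237.06734006734007)) (np.int64(262), np.int64(282), np.int64(206), np.int64(268), np.float64(275.70355731225294), np.float64(236.47035573122528))
```

View pics/s7c.png

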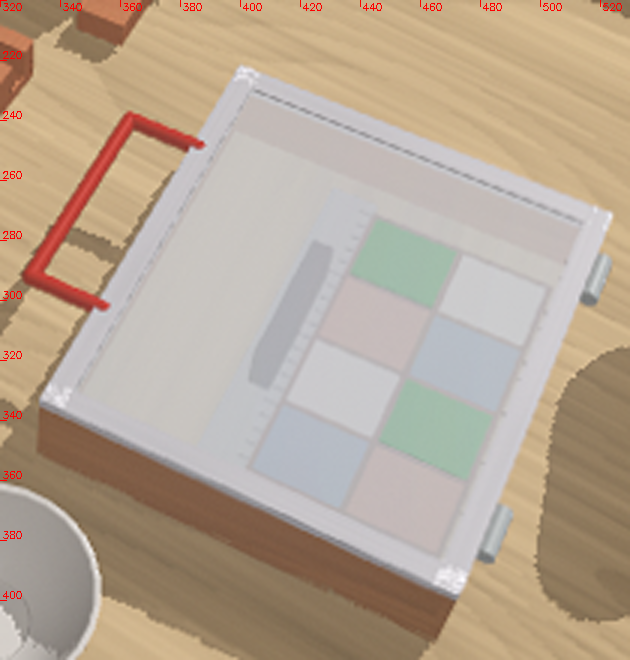

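```bash
python3 - <<'E'
from bench import arm
o=arm.get_obs();print(o['time'],o['force'],abs(o['qd']).max())
print(arm.job_done())
E
```

```text
50.55 [-0.10451562 -0.41987295  0.15779318] 0.0039020763775297128
the job is handed in; nothing more can be done
None
```

The job was handed in at about 50.6 s. All five tiles are in the rack, the straightedge is flush against the panel, and the cover is closed. `job_done` gave no verdict, so the results below are from my own last checks.

- **Tiles:** Blue, grey, yellow, green and white each stand upright in their own rack slot. They are within a few mm of mid-slot, judged on the top picture taken after they were set. I left the small yellow and the pink look-alikes alone.
- **Straightedge:** With the cover open, it measured x = -15.1 mm and y = +0.6 mm from the panel edge, less than 0.002 rad off parallel. The last wrist picture, through the closed cover, shows it in the same place.
- **Cover:** I opened it to about 1.47 rad, then lowered it in the grip at about 0.24 rad/s over the last 0.4 rad. It stopped on its rest under a 38 N press. It matches the wrist picture at angle 0 to within about a pixel.
- **Bystanders:** By eye they sit where they started in the last scene and top pictures. I did not measure them.

**What disagreed:**
- **Lifting the cover:** The bar slid deeper into the fingers, with about 40 N on the wrist, so I had to regrip it partway up. The likely cause is that the cover started about 0.05 rad ajar, since the handle now sits about 7 pixels lower in the scene picture than at the start.
- **Scene camera:** It differed from the wrist camera by several mm, so I relied on the wrist camera for the fits.

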